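Clamp a half-bottle in the cellar's marking stand

TASK

Get the stout half-bottle ready for marking: lift it off its wooden rest, bring it neck first under the raised clamp lever of the metal marking stand, set it gently into the V-cradle with its neck in the small neck notch, and let go of it. Then push the sliding end stop up against the bottle's base, press the sprung clamp lever down until its catch holds it with the pad on the neck, and last turn the lock knob on the sloping panel clockwise until it clicks past its detent. Leave the slender bottle and everything else on the bench as they are.

Things in the scene. Friction and masses are not known exactly. Their poses are not given: they have to be found in the camera images.
- bottle: Stout half-bottle, dark green glass, 240 mm long, 0.45 kg: straight body 58 mm across and 130 mm long, neck 27 mm across. Lies on a wooden rest of two V-notched slats, axis 55 mm above the bench. Origin on its axis 78 mm from the base, the place to grip it: midway between the rest's slats, and later the stand's Vs, with 90 mm free between them. x points to the mouth. Its roll does not matter.
- bottle_base (a point): Centre of the stout bottle's flat base (78 mm behind its origin).
- bottle_mouth (a point): Centre of the stout bottle's mouth (162 mm ahead of its origin).
- slender: A slender green bottle, body 44 mm across, 265 mm long, on the other, identical wooden rest (either place). Not to be moved. Origin on its axis 78 mm from its base, x to its mouth.
- stand: Marking stand, fixed to the bench: grey base plate 270 mm (x) by 350 mm (y), 12 mm thick. On it the cradle (two aluminium 90-degree Vs 102 mm apart, a smaller V for the neck), end stop at its -y end, clamp lever near its +y end, hinged at the back (+x), sloping panel with knob at the front (-x). Origin on the bench under it; x to its back, y along the cradle towards the neck end, z up.
- bed (a point): Where the bottle's origin belongs in the cradle: on its axis, 65 mm above the bench; axes as the stand's. The bottle points along +y, neck in the notch 115 mm on; up to 15 mm off along y is fine; the Vs (tops 64 mm high) centre it across. The raised lever is over the notch: come in along +y from 90 mm before, axis 100 mm up, then lower. Glass: a drop of over 10 mm or a knock over 40 N fails.
- stop (a joint): The end stop: slides along the stand's +y towards the bottle's base; m, 0 to 0.05, starts at 0 to 0.012; stays where it is left; about 2 N to slide, some 3 N more if it pushes the bottle along.
- stop_face (a point): Middle of the stop's face towards the bottle (+y), 45 mm above the bench; axes as the stand's. An upright aluminium tab, 44 mm wide (x), 10 mm thick, top 62 mm above the bench, with a low foot reaching 31 mm behind the face, 28 mm above the bench. Free room behind it to push from. At first 22 to 38 mm short of the base of a bottle lying at the bed point.
- lever (a joint): Clamp lever: 0 = raised 0.80 rad above level, 0.80 rad = pressed down, level, on its stop. Sprung up: the push on the paddle grows from 2 to 4 N, then to about 10 or 15 N from 0.63 on, where the catch comes in; past about 0.75 the catch draws it to 0.80 and holds it; let go before that it springs up again.
- lever_hinge (a point): Axis of the lever's hinge, 100 mm above the bench, axis along the stand's y. The lever swings in the stand's x-z plane.
- lever_tip (a point): Middle of the top face of the lever's rubber paddle (44 mm along the lever, 36 mm wide), 160 mm from the hinge and 8 mm above the lever's centre line: 220 mm above the bench when raised, 108 mm when down, then 45 mm in front of the stand's origin and 85 mm to its +y side. The arm is 14 mm wide. A catch post 115 mm high stands beside the arm, 50 mm farther back.
- pad: Sprung rubber pad under the lever, 75 mm from the hinge, over the neck notch. While the lever is raised it hangs in the way of a bottle lowered from straight above (pad 136 mm above the bench): bring the neck in under it from the -y side. With the lever down it lies on the neck (gives 3 mm, about 3 N).
- knob (a joint): Lock knob: starts at 0 to 0.2, turns clockwise seen from outside the panel to its end at 1.10 rad. The detent resists from 0.29 with up to about 0.25 N m, its crest is at 0.55; past it the knob clicks on to about 0.8 and stays; stop between 0.8 and 1.1.
- knob_grip (a point): On the knob's axis, 34 mm out from the panel: where the TCP should be to grip the bar. z points out of the panel along the axis: 30 degrees from vertical, leaning to the stand's front (-x). x lies along the bar and turns with it (at joint 0, 0.55 rad counter-clockwise from straight up the slope). Black bar 46 mm long, 12 mm thick, top 41 mm from the panel, on a disc 52 mm across, 12 mm high.
- tin: A small steel foil cutter, 42 mm across, 22 mm high, standing on the bench beyond the wooden rests. Not to be moved. Origin under its centre.
- gauge: A grey plastic bottle gauge, a box 70 x 45 x 30 mm, loose on the bench beyond the rests. Not to be moved. Origin under its centre.
- labels: A roll of paper labels, 68 mm across, 45 mm high, standing on end near the robot. Not to be moved. Origin under its centre.
- stoppers: A steel bowl, 80 mm across, 60 mm high, near the robot. Not to be moved. Origin under its centre.
- mallet: A wooden hammer lying on the bench to the right. Not to be moved.

How it is judged:
By the outcome, as a careful person would: the job done as asked, in the order asked, and still so for the second after the job is handed in, with the robot touching nothing.
It also fails if it takes over 72 s, if anything falls off the work surface, if the arm or the gripper's body presses on something with over 40 N, if the wrist force passes 120 N, or if a joint passes its speed limit or range.

ROBOT

A 7-joint arm with a two-finger parallel gripper is mounted at the origin on the work surface. World frame = base frame: x ahead of the robot, y to its left, z up, the work surface at z = 0. Lengths are in m, angles in rad, forces in N, time in s.
With the tool pointing down it reaches from about 0.4 to 0.875 m from the base axis. Payload 19.3 kg.
Tool frame: the origin (TCP) lies between the finger pads, 19 mm behind the fingertips; this is the grasp point; z points along the fingers, y is the line along which they close (so a half turn about z gives the same grasp; the last joint's range is limited). The gripper opens to 85 mm and grips with 20 to 120 N. Pads are 22 mm wide; open, the fingers measure 114 mm over their backs; the gripper's body (76 mm by 85 mm) begins 54 mm behind the grasp point. The pads swing forward as they close: fully open they stand 13 mm farther back than shut.
Start: joints at [1.219, 0.521, -0.036, 1.599, 0.021, 1.021, -0.113], TCP at [0.174, -0.6, 0.25] pointing down, gripper open.
Joint ranges: [-2.91, 2.91], [-0.3, 2.13], [-1.5, 1.42], [0.17, 2.43], [-1.26, 4.41], [0.16, 1.93], [-2.52, 2.52]. Speed limits (rad/s): [1.89, 1.89, 2.39, 2.39, 3.01, 3.01, 3.01].

INTERFACE

Orientations are given as [roll, pitch, yaw] about the fixed x, y, z axes, in that order (R = Rz(yaw) Ry(pitch) Rx(roll)).
In Python, from workcell import observe, grab_frame, job_done gives the robot as it stands.
- The arm moves only by the tool move_arm, never from a script. Its argument "plan" is a list that holds one entry, the list of rows, each a list of 7 numbers: the shift along the tool's x, y, z each as a share of 0.02 m, from -1 to 1, then the turn, a rotation vector about the tool's x, y, z each as a share of 6 degrees, from -1 to 1, then the opening, from -1 (shut) to 1 (fully open). A call has exactly 10 rows; each row shifts and turns the commanded pose from where the row before left it, along the tool's axes as they then stand; what a row does not reach is not made up. A row lasts 1/10 s, in which the tool goes at most 50 mm and 8.59 degrees, less where a joint would pass 70% of its speed; a pose out of reach is approached as far as the arm can. A call with a number of a shift or a turn outside -1 to 1 is refused whole. A call with a gripper value outside its range is refused whole. The fingers move at their own pace and stop on an object; "grip_force" is the grip in N (left out, the last holds). Time passes only in rows, so rows that do not move let the fingers close, or fill a call up. It gives the time, the measured TCP pose, the force, the opening and the grip force at its end, in the units of the state.
- observe(): the state, without advancing time (a new reading comes with each control period).
- grab_frame(name): name is "scene" or "top" or "wrist"; returns a dict with "color" (420x560x3 uint8, red, green, blue), "intrinsics" (3x3 intrinsics, pixels), "position" and "orientation" of the camera in the world; the wrist camera has in their place "tool_from_camera" (4x4, takes a point from camera to tool coordinates, whose origin is the TCP and whose axes are the flange's). Camera axes: x right, y down, z forward; pixel columns grow to the right and rows downward; lengths in m; the calibration is good to about 2 mm. A picture is of the moment at which its call begins: read the wrist's pose just before it. There is no depth.
- job_done(): hands the job in; it is judged then, once.
The state is a dict: "clock": time; "qpos": joint angles; "qd": joint speeds; "joint_efforts": joint torques, N m; "position": TCP position; "tool_rot": TCP orientation; "force": force on the tool from outside, world axes, zero at the start; "moment": the same for the moment, N m; "grip_width": finger opening in m; "finger_force": force on a finger pad.
Only numpy, scipy, OpenCV 4.12 (cv2) and the standard library are available. Lean on these libraries where they do the work, as an engineer would, in place of code of your own. Each camera call takes 0.05 s, during which the arm holds its last target. There are 200 camera calls.

## Working session

There is one attempt and no reset: what is moved stays moved. The work goes in short steps, Python scripts to look and compute and a tool call to move; the robot and the scene stay as the last step left them, time stands still between calls to the robot, and variables do not carry over. Pictures are saved under pics/ and viewed, at most 10 in all, crops included, and the job is handed in when it is done.

Besides the shell and the picture viewer there is one more tool, called as name(argument=value, ...) on one line, values as JSON. move_arm: Moves the arm, as the interface text tells. Shift numbers are shares of 0.02 m and turn numbers shares of 6 degrees, none past 1 either way. Its arguments: {"type":"object","properties":{"plan":{"type":"array"},"grip_force":{"type":"number"}},"required":["plan"]}

```bash
ls; mkdir -p pics
python3 - <<'E'
from workcell import observe, grab_frame
import cv2,json,pickle
o=observe();print(o)
d={}
for n in("scene","top"):
    f=grab_frame(n);d[n]=f
    cv2.imwrite(f"pics/{n}0.png",cv2.resize(f["color"][:,:,::-1],(800,600),interpolation=cv2.INTER_CUBIC))
    print(n,f["intrinsics"],f["position"],f["orientation"])
pickle.dump(d,open("f0.pkl","wb"))
E
```

```text
pics
{'clock': 0.0, 'qpos': array([ 1.21880747,  0.52199625, -0.0363525 ,  1.60002442,  0.02119123,
        1.0211201 , -0.11278965]), 'qd': array([ 0.00031759,  0.00076018,  0.00052981, -0.00050095, -0.00082092,
       -0.00037462, -0.00134092]), 'joint_efforts': array([ 3.77912102e-04, -9.27118635e+01,  1.98015444e+00, -3.69919288e+01,
        1.78277458e-02,  8.44241964e-03,  3.12415591e-05]), 'position': array([ 0.173684  , -0.60003478,  0.24943063]), 'tool_rot': array([-3.14043093e+00,  6.47669520e-05,  2.81806749e-01]), 'force': array([-0.44960268, -0.02465971, -0.74157799]), 'moment': array([-0.01128619, -0.04541383,  0.04783852]), 'finger_force': 0.0, 'grip_width': 0.08509336975599338}
scene [[518.26464258   0.         275.75523085]
 [  0.         518.26464258 207.45185653]
 [  0.           0.           1.        ]] [1.41801707 0.03149404 1.18708935] [-2.44206479  0.00724321  1.60921047]
top [[390.77587285   0.         273.17740346]
 [  0.         390.77587285 208.46118775]
 [  0.           0.           1.        ]] [ 0.36816718 -0.00373322  1.3219348 ] [-3.00739632 -0.02799439 -1.56834078]
```

View pics/scene0.png

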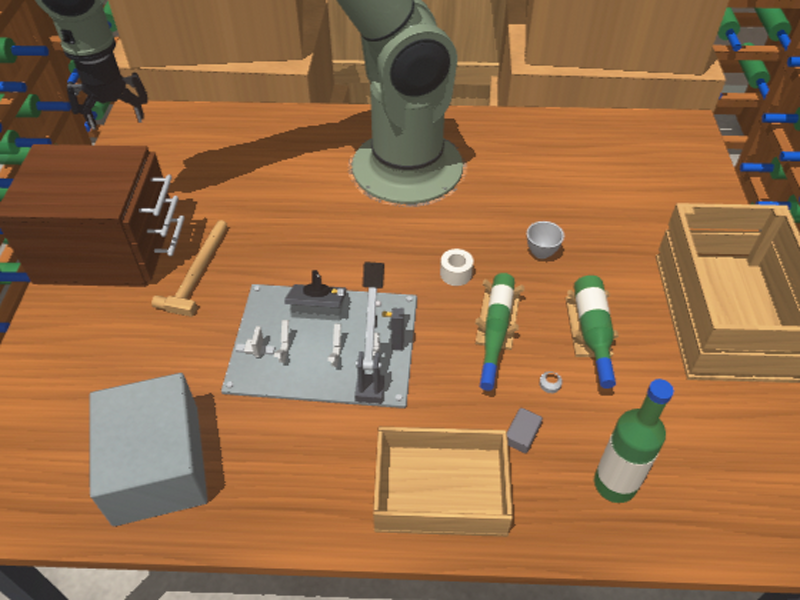

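View pics/top0.png

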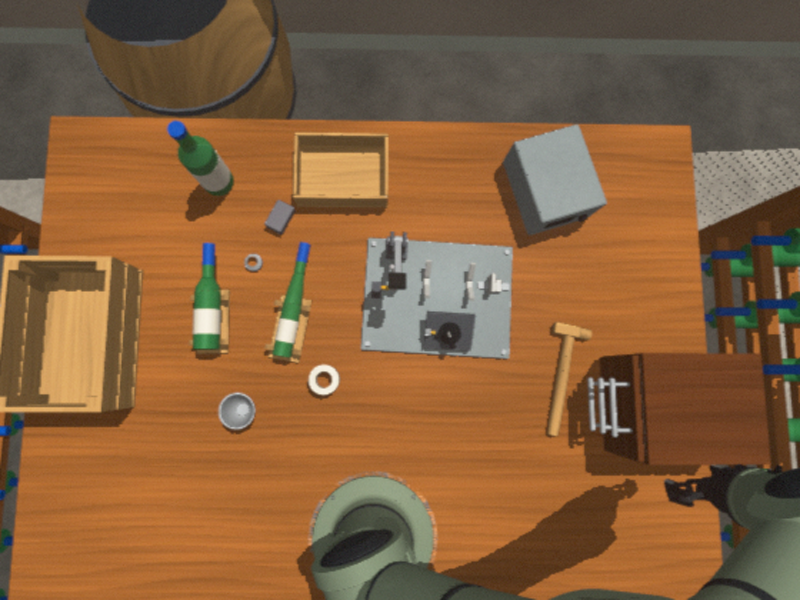

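The top view shows the stout bottle at (207,300), neck towards +x, on the left rest. The slender one is at (290,300). The stand's plate runs from (362,238) to (512,358), with the lever paddle at (397,281), the stop at (495,285) and the knob at (449,333). Next I'll enlarge these areas.

Run:
```python
import cv2,pickle,numpy as np
d=pickle.load(open("f0.pkl","rb"))
def crop(n,x,y,w,h,s):
    c=cv2.resize(d[n]["color"][y:y+h,x:x+w,::-1],None,fx=s,fy=s,interpolation=cv2.INTER_CUBIC)
    for i in range(0,w,10): cv2.line(c,(i*s,0),(i*s,6 if (x+i)%50 else 14),(0,0,255),1)
    for i in range(0,h,10): cv2.line(c,(0,i*s),(6,i*s),(0,0,255),1)
    return c
cv2.imwrite("pics/c1.png",crop("scene",150,180,150,110,5))
cv2.imwrite("pics/c2.png",crop("top",250,160,115,95,6))
a=crop("scene",390,185,50,95,6);b=crop("top",125,160,45,95,6)
cv2.imwrite("pics/c3.png",np.hstack([a,b]))
```

```text
(no output)
```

View pics/c1.png

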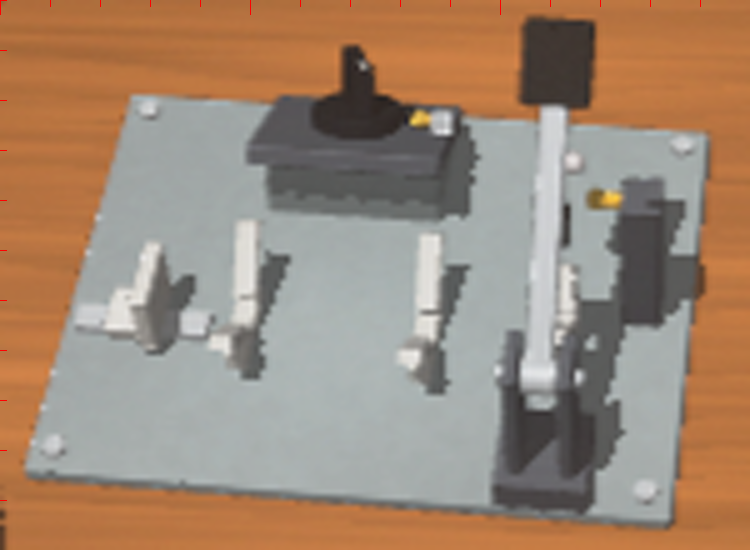

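View pics/c2.png

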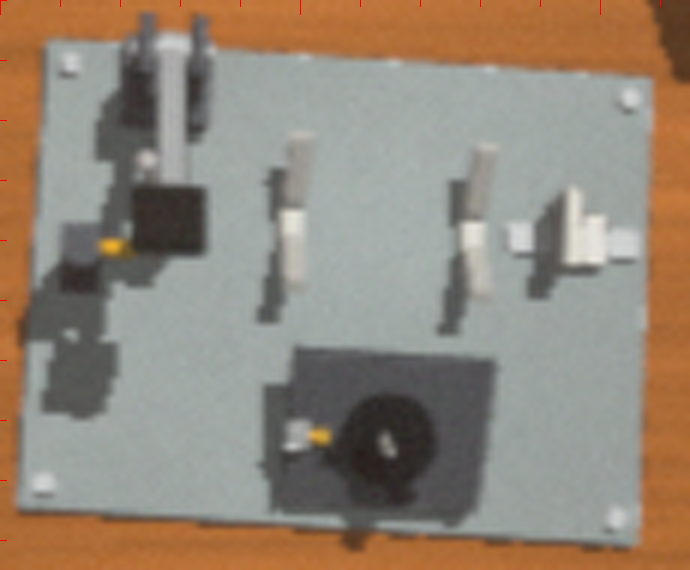

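View pics/c3.png

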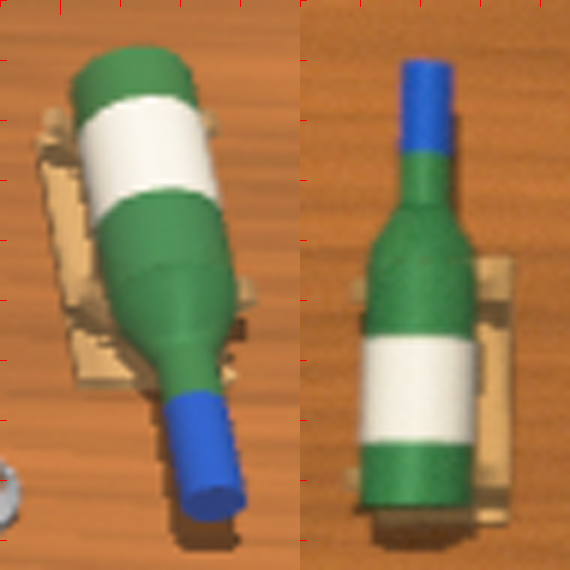

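Reading the enlarged crops (in full-frame pixels, crop/scale + offset):
- **Stand:** its plate corners, screws, paddle (170,220 in the top crop) and stop tab (573,190–262) are clear in both views.
- **Bottle:** the mouth is at (427,62) and the base at (418,505) in the top panel. In the scene panel the mouth is at (216,502).

Now I'll fit the poses.

```bash
cat > h.py <<'E'
import numpy as np,pickle
from scipy.spatial.transform import Rotation as R
from scipy.optimize import least_squares
def cam(f): return f["intrinsics"],np.array(f["position"]),R.from_euler("xyz",f["orientation"]).as_matrix()
def wcam(f,o):
    T=np.array(f["tool_from_camera"]);Rt=R.from_euler("xyz",o["tool_rot"]).as_matrix()
    return f["intrinsics"],o["position"]+Rt@T[:3,3],Rt@T[:3,:3]
def proj(c,p):
    K,t,r=c;q=(np.atleast_2d(p)-t)@r@K.T;return q[:,:2]/q[:,2:]
def ray(c,px,z):
    K,t,r=c;d=r@np.linalg.solve(K,[*px,1]);return t+d*(z-t[2])/d[2]
def tri(cs,ps):
    s=least_squares(lambda x:np.concatenate([proj(c,x)[0]-p for c,p in zip(cs,ps)]),[.5,0,.1]);return s.x,np.sqrt(2*s.cost/len(cs))
def stand(s,p): 
    p=np.atleast_2d(p);return p@R.from_euler("z",s[2]).as_matrix().T+[s[0],s[1],0]
E
cat > fit0.py <<'E'
from h import *
d=pickle.load(open("f0.pkl","rb"));S=cam(d["scene"]);T=cam(d["top"])
s=lambda x,y:np.array([150+x/5-.4,180+y/5-.4]);t=lambda x,y:np.array([250+x/6-.4,160+y/6-.4])
X=.135;Y=.175
P=np.array([[X,Y,.012],[X,-Y,.012],[-X,-Y,.012],[-X,Y,.012]])
pt=np.array([t(46,38),t(653,77),t(638,546),t(18,510)])
ps=np.array([s(672,518),s(28,470),s(132,96),s(708,133)])
tip=[[.0093,.085,.2203]]
def res(v,a=1):
    p=stand(v,P);r=[proj(T,p)-pt,proj(S,p)-ps]
    q=stand(v,tip);r+=[proj(T,q)-t(170,220),proj(S,q)-s(558,63)]
    return np.concatenate(r)
f=least_squares(lambda v:res(v).ravel(),[.6,-.1,0]);print("stand",f.x);print(res(f.x).round(1).tolist())
v=f.x
for n,a,b in[("paddle",t(170,220),s(558,63)),("bartop",t(388,444),s(356,56)),("disc",t(388,440),s(358,114)),("stoptop",t(575,190),s(153,243)),("screw",t(70,63),s(645,490))]:
    p,e=tri([T,S],[a,b]);print(n,p.round(4),"in stand",((p-[v[0],v[1],0])@R.from_euler("z",v[2]).as_matrix()).round(4),e.round(2))
sb=lambda x,y:np.array([390+x/6-.4,185+y/6-.4]);tb=lambda x,y:np.array([125+(x-300)/6-.4,160+y/6-.4])
print("mouth",tri([T,S],[tb(427,64),sb(216,500)]))
print("baseTop",tri([T,S],[tb(418,440),sb(138,99)]))  # label rear edge
print("baseray",ray(T,tb(418,505),.055),ray(T,tb(427,62),.055),ray(S,sb(130,47),.084),ray(S,sb(216,502),.055))
E
python3 fit0.py
```

```text
stand [ 0.54616858 -0.14567728 -0.04854908]
[[-2.2, 0.7], [-1.9, -0.1], [-1.2, 0.4], [-2.2, 1.0], [2.2, -0.3], [0.8, 0.1], [1.0, -0.7], [1.7, -1.0], [4.7, -2.5], [-6.5, 0.7]]
paddle [ 0.5529 -0.0465  0.2161] in stand [0.0019 0.0994 0.2161] 0.47
bartop [ 0.4541 -0.1668  0.1069] in stand [-0.091  -0.0255  0.1069] 0.28
disc [ 0.4592 -0.1706  0.063 ] in stand [-0.0857 -0.0291  0.063 ] 0.33
stoptop [ 0.5887 -0.2633  0.106 ] in stand [ 0.0482 -0.1154  0.106 ] 1.02
screw [0.6765 0.0017 0.0164] in stand [0.123  0.1535 0.0164] 0.15
mouth (array([0.66228648, 0.38037873, 0.06007417]), np.float64(0.44116065607998756))
baseTop (array([0.45542696, 0.3689193 , 0.08393767]), np.float64(0.5768735757766518))
baseray [0.42265144 0.37409845 0.055     ] [0.66451641 0.38038881 0.055     ] [0.42251647 0.37094265 0.084     ] [0.65968308 0.38282375 0.055     ]
```

```bash
cat >> fit0.py <<'E'
print("-----")
def res2(v):
    p=stand(v,P+[v[3],v[4],0]);r=[proj(T,p)-pt,proj(S,p)-ps]
    q=stand(v,tip);r+=[proj(T,q)-t(170,220),proj(S,q)-s(558,63)]
    return np.concatenate(r)
f=least_squares(lambda v:res2(v).ravel(),[.55,-.15,0,0,0]);v=f.x;print("stand+off",v.round(4));print(res2(v).round(1).tolist())
for n,a,b in[("V2-",t(482,294),s(246,224)),("V2+",t(484,148),s(228,338)),("V1-",t(293,288),s(430,236)),("V1+",t(300,133),s(414,350)),("bartop",t(388,444),s(356,56)),("disc",t(388,440),s(358,114)),("stop-",t(577,260),s(153,243)),("hinge",t(172,45),s(538,378))]:
    p,e=tri([T,S],[a,b]);print(n,p.round(4),"in stand",((p-[v[0],v[1],0])@R.from_euler("z",v[2]).as_matrix()).round(4),e.round(2))
print("bed",stand(v,[[.04,-.03,.065]]))
E
python3 fit0.py | sed -n '/-----/,$p'
```

```text
-----
stand+off [ 0.5404 -0.1307 -0.0529  0.0084 -0.0195]
[[-0.6, 0.1], [-0.4, -0.3], [0.0, 0.2], [-0.9, 0.3], [0.1, 0.4], [-1.3, 0.3], [-0.4, -0.6], [0.2, -0.4], [-0.5, -0.6], [-0.4, -0.8]]
V2- [ 0.5393 -0.224   0.0607] in stand [ 0.0038 -0.0932  0.0607] 0.12
V2+ [ 0.6194 -0.2237  0.0645] in stand [ 0.0838 -0.0887  0.0645] 0.69
V1- [ 0.5423 -0.1214  0.058 ] in stand [0.0015 0.0094 0.058 ] 0.0
V1+ [ 0.6263 -0.123   0.0678] in stand [0.0854 0.0122 0.0678] 0.51
bartop [ 0.4541 -0.1668  0.1069] in stand [-0.0843 -0.0406  0.1069] 0.28
disc [ 0.4592 -0.1706  0.063 ] in stand [-0.079  -0.0442  0.063 ] 0.33
stop- [ 0.5575 -0.2736  0.0652] in stand [ 0.0247 -0.1418  0.0652] 0.66
hinge [ 0.6664 -0.0528  0.1028] in stand [0.1217 0.0844 0.1028] 0.18
bed [[ 0.57871596 -0.16273276  0.065     ]]
```

The stand fit now leaves under 1 px, with the bed near (0.58,-0.17). I'll go up and over the stand for a closer wrist view on the way to the bottle.

move_arm(plan=[[[0.25,-0.86,-0.7,0,0,0,1],[0.25,-0.86,-0.7,0,0,0,1],[0.25,-0.86,-0.7,0,0,0,1],[0.25,-0.86,-0.7,0,0,0,1],[0.25,-0.86,-0.7,0,0,0,1],[0.25,-0.86,-0.7,0,0,0,1],[0.25,-0.86,-0.7,0,0,0,1],[0.25,-0.86,-0.7,0,0,0,1],[0.25,-0.86,-0.7,0,0,0,1],[0.25,-0.86,-0.7,0,0,0,1]]])

```text
clock: 1.1
position: [0.1738, -0.4203, 0.3903]
tool_rot: [-3.141, 0.0, 0.282]
force: [0.5, -0.2, 0.5]
grip_width: 0.0852
finger_force: 0.0
```

move_arm(plan=[[[0.84,-0.41,0,0,0,0,1],[0.84,-0.41,0,0,0,0,1],[0.84,-0.41,0,0,0,0,1],[0.84,-0.41,0,0,0,0,1],[0.84,-0.41,0,0,0,0,1],[0.84,-0.41,0,0,0,0,1],[0.84,-0.41,0,0,0,0,1],[0.84,-0.41,0,0,0,0,1],[0.84,-0.41,0,0,0,0,1],[0.84,-0.41,0,0,0,0,1]]])

```text
clock: 2.1
position: [0.3129, -0.2951, 0.3899]
tool_rot: [-3.141, 0.0, 0.282]
force: [-0.4, -1.7, -0.0]
grip_width: 0.0853
finger_force: 0.0
```

move_arm(plan=[[[0.84,-0.41,0,0,0,0,1],[0.84,-0.41,0,0,0,0,1],[0.84,-0.41,0,0,0,0,1],[0.84,-0.41,0,0,0,0,1],[0.84,-0.41,0,0,0,0,1],[0.84,-0.41,0,0,0,0,1],[0.84,-0.41,0,0,0,0,1],[0.84,-0.41,0,0,0,0,1],[0,0,0,0,0,0,1],[0,0,0,0,0,0,1]]])

```text
clock: 3.1
position: [0.4232, -0.1954, 0.3897]
tool_rot: [-3.141, 0.001, 0.282]
force: [-0.1, -0.1, -0.1]
grip_width: 0.0855
finger_force: 0.0
```

```bash
cat > look.py <<'E'
import sys,cv2,pickle
from workcell import observe,grab_frame
o=observe();f=grab_frame("wrist");pickle.dump((o,f),open(sys.argv[1]+".pkl","wb"))
cv2.imwrite(f"pics/{sys.argv[1]}.png",cv2.resize(f["color"][:,:,::-1],(800,600),interpolation=cv2.INTER_CUBIC))
print(o["clock"],o["position"],o["tool_rot"],o["qpos"].round(2));print(f["tool_from_camera"],f["intrinsics"])
E
python3 look.py w1
```

```text
3.1 [ 0.4232398  -0.19538754  0.3897278 ] [-3.14121830e+00  5.45040055e-04  2.82293373e-01] [ 0.66  0.15 -0.4   1.78  0.06  1.22 -1.05]
[[ 2.32162734e-04 -9.63662506e-01 -2.67122670e-01  6.81246641e-02]
 [ 9.99999906e-01  3.21283825e-04 -2.89928457e-04  9.39343645e-04]
 [ 3.65215376e-04 -2.67122578e-01  9.63662490e-01 -1.23282669e-01]
 [ 0.00000000e+00  0.00000000e+00  0.00000000e+00  1.00000000e+00]] [[308.70321906   0.         281.4390666 ]
 [  0.         308.70321906 214.44217225]
 [  0.           0.           1.        ]]
```

View pics/w1.png

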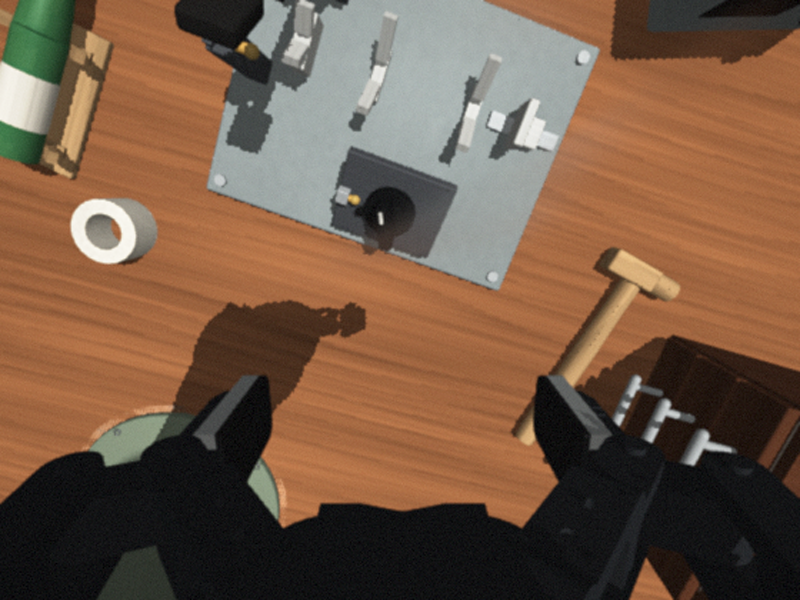

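The wrist view shows plate corners at (598,48), (499,290) and (208,188). V tips are at (390,14)/(365,112) and (497,57)/(463,150), the stop tab's top at (536,100)–(515,143), the knob's white mark at (381,218), and the bottle's base end on the left at (20,160).

```bash
cat >> fit0.py <<'E'
print("=====")
o,f=pickle.load(open("w1.pkl","rb"));W=wcam(f,o);w=lambda x,y:np.array([x*.7-.2,y*.7-.2])
pw=np.array([w(598,48),w(499,290),w(208,188)])
Vt=[t(484,148),t(482,294),t(300,133),t(293,288)];Vs=[s(228,338),s(246,224),s(414,350),s(430,236)];Vw=[w(497,57),w(463,150),w(392,13),w(365,112)]
def res3(v):
    p=stand(v,P+[v[3],v[4],0]);r=[proj(T,p)-pt,proj(S,p)-ps,proj(W,p[1:])-pw]
    q=stand(v,tip);r+=[proj(T,q)-t(170,220),proj(S,q)-s(558,63)]
    return np.concatenate(r)
f=least_squares(lambda v:res3(v).ravel(),[.55,-.15,0,0,0],loss="soft_l1");v=f.x;print("stand3",v.round(4));print(res3(v).round(1).tolist())
ins=lambda p:((p-[v[0],v[1],0])@R.from_euler("z",v[2]).as_matrix()).round(4)
L=[("V"+str(i),Vt[i],Vs[i],Vw[i]) for i in range(4)]+[("bar",t(388,444),s(358,62),w(381,218)),("stop-",t(577,260),s(153,243),w(515,143)),("disc",t(388,440),s(358,116),w(388,213))]
for n,a,b,c in L:
    p,e=tri([T,S,W],[a,b,c]);print(n,p.round(4),ins(p),e.round(2), "TW",tri([T,W],[a,c])[0].round(4))
print("bed",stand(v,[[.04,-.03,.065]]), "base screws", [ins(ray(W,w(*q),.016)) for q in((584,58),(493,277),(220,181))])
print("Vw at .064",[ins(ray(W,q,.064)) for q in Vw],"Vt",[ins(ray(T,q,.064)) for q in Vt])
E
python3 fit0.py | sed -n '/=====/,$p'
```

```text
=====
stand3 [ 0.5402 -0.1306 -0.0539  0.0092 -0.0199]
[[-0.4, -0.1], [-0.2, -0.4], [0.1, 0.1], [-0.8, 0.0], [-0.1, 0.6], [-1.5, 0.4], [-0.5, -0.5], [0.1, -0.3], [2.2, -0.8], [-0.4, 1.1], [-3.0, 0.9], [-0.5, -0.6], [-0.4, -0.8]]
V0 [ 0.6199 -0.2273  0.065 ] [ 0.0848 -0.0922  0.065 ] 1.34 TW [ 0.6226 -0.2295  0.0561]
V1 [ 0.5367 -0.2248  0.0575] [ 0.0016 -0.0942  0.0575] 0.58 TW [ 0.5348 -0.223   0.0745]
V2 [ 0.6266 -0.1262  0.0661] [0.0861 0.009  0.0661] 1.15 TW [ 0.6296 -0.1263  0.057 ]
V3 [ 0.5425 -0.1234  0.0568] [0.002  0.0074 0.0568] 0.66 TW [ 0.5443 -0.1227  0.0439]
bar [ 0.4547 -0.1666  0.1025] [-0.0834 -0.0405  0.1025] 0.1 TW [ 0.4546 -0.1666  0.1003]
stop- [ 0.5559 -0.2715  0.0627] [ 0.0233 -0.1398  0.0627] 1.09 TW [ 0.4637 -0.1419  0.6844]
disc [ 0.4583 -0.171   0.0604] [-0.0796 -0.0447  0.0604] 0.36 TW [ 0.4586 -0.1711  0.0691]
bed [[ 0.57849127 -0.16274102  0.065     ]] base screws [array([ 0.1279, -0.1818,  0.016 ]), array([-0.1113, -0.1812,  0.016 ]), array([-0.1109,  0.1386,  0.016 ])]
Vw at .064 [array([ 0.0854, -0.0937,  0.064 ]), array([ 0.0004, -0.0937,  0.064 ]), array([0.0871, 0.0082, 0.064 ]), array([0.0015, 0.0057, 0.064 ])] Vt [array([ 0.0845, -0.0912,  0.064 ]), array([ 0.0037, -0.0931,  0.064 ]), array([0.0866, 0.0101, 0.064 ]), array([0.0008, 0.0099, 0.064 ])]
```

move_arm(plan=[[[0.15,-0.95,0,0,0,0.24,1],[0.15,-0.95,0,0,0,0.24,1],[0.15,-0.95,0,0,0,0.24,1],[0.15,-0.95,0,0,0,0.24,1],[0.15,-0.95,0,0,0,0.24,1],[0.15,-0.95,0,0,0,0.24,1],[0.15,-0.95,0,0,0,0.24,1],[0.15,-0.95,0,0,0,0.24,1],[0.15,-0.95,0,0,0,0.24,1],[0.15,-0.95,0,0,0,0.24,1]]])

```text
clock: 4.15
position: [0.4208, -0.0035, 0.3901]
tool_rot: [3.141, -0.0, 0.028]
force: [0.7, 0.3, -0.2]
grip_width: 0.0852
finger_force: 0.0
```

move_arm(plan=[[[0.15,-0.95,0,0,0,0,1],[0.15,-0.95,0,0,0,0,1],[0.15,-0.95,0,0,0,0,1],[0.15,-0.95,0,0,0,0,1],[0.15,-0.95,0,0,0,0,1],[0.15,-0.95,0,0,0,0,1],[0.15,-0.95,0,0,0,0,1],[0.15,-0.95,0,0,0,0,1],[0.15,-0.95,0,0,0,0,1],[0.15,-0.95,0,0,0,0,1]]])

```text
clock: 5.15
position: [0.4455, 0.1871, 0.39]
tool_rot: [3.141, -0.0, 0.029]
force: [0.7, -0.7, 0.5]
grip_width: 0.0854
finger_force: 0.0
```

move_arm(plan=[[[0.15,-0.95,0.8,0,0,0,1],[0.15,-0.95,0.8,0,0,0,1],[0.15,-0.95,0.8,0,0,0,1],[0.15,-0.95,0.8,0,0,0,1],[0.15,-0.95,0.8,0,0,0,1],[0.15,-0.95,0.8,0,0,0,1],[0.15,-0.95,0.8,0,0,0,1],[0.15,-0.95,0.8,0,0,0,1],[0.15,-0.95,0.8,0,0,0,1],[0,0,0.8,0,0,0,1]]])

```text
clock: 6.15
position: [0.467, 0.3607, 0.2293]
tool_rot: [-3.141, -0.0, 0.032]
force: [-0.5, -0.1, 0.2]
grip_width: 0.0854
finger_force: 0.0
```

```bash
python3 look.py w2 | head -1
```

```text
6.15 [0.46700175 0.36069639 0.2292906 ] [-3.14110811e+00 -3.08798213e-04  3.20139482e-02] [-0.47  0.51 -0.41  1.7   0.24  0.98 -2.51]
```

View pics/w2.png

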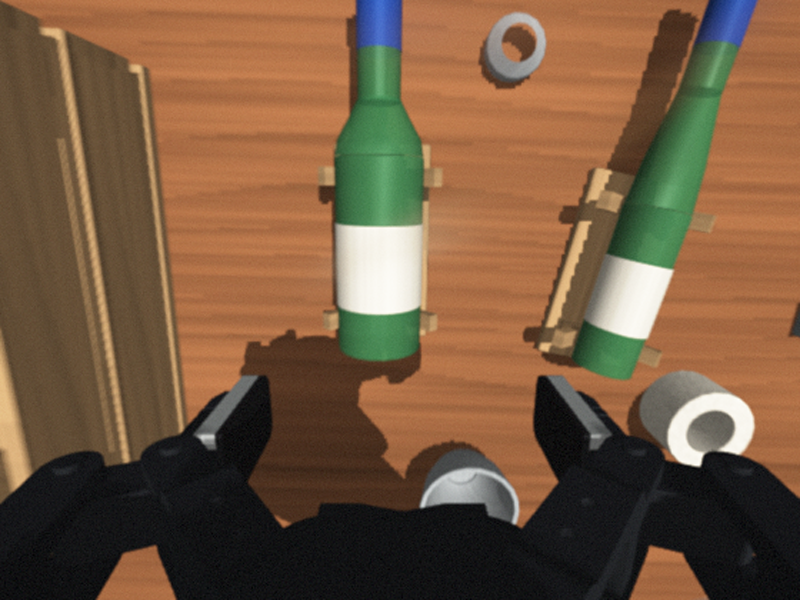

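The wrist view shows the stout bottle dead ahead. Its axis is at column ≈379, its base edge at (379,358), the label runs over rows 225–312, and the neck's centre is at (379,45).

Run:
```python
from h import *
o,f=pickle.load(open("w2.pkl","rb"));W=wcam(f,o);w=lambda x,y:np.array([x*.7-.2,y*.7-.2])
print("base",ray(W,w(379,358),.084),"neck",ray(W,w(379.5,45),.06),"body",ray(W,w(379.5,170),.058))
d=pickle.load(open("f0.pkl","rb"));S=cam(d["scene"]);T=cam(d["top"])
sb=lambda x,y:np.array([390+x/6-.4,185+y/6-.4]);tb=lambda x,y:np.array([125+(x-300)/6-.4,160+y/6-.4])
print("label rear top",tri([T,S,W],[tb(418,441),sb(138,97),w(378,312)]))
print("label front top",tri([T,S,W],[tb(420,335),sb(155,203) if 0 else sb(165,190),w(379,226)]))
```

```text
base [0.4256506  0.37398134 0.084     ] neck [0.61430263 0.37834999 0.06      ] body [0.54372933 0.37715142 0.058     ]
label rear top (array([0.4551284 , 0.37453363, 0.07922082]), np.float64(1.6728727345729235))
label front top (array([0.51053591, 0.37521144, 0.0821106 ]), np.float64(1.2293905587722418))
```

move_arm(plan=[[[0.3,-0.12,0.7,0,0,0.07,1],[0.3,-0.12,0.7,0,0,0,1],[0.3,-0.12,0.7,0,0,0,1],[0.3,-0.12,0.7,0,0,0,1],[0.3,-0.12,0.7,0,0,0,1],[0.3,-0.12,0.7,0,0,0,1],[0,0,0.7,0,0,0,1],[0,0,0.7,0,0,0,1],[0,0,0.6,0,0,0,1],[0,0,0,0,0,0,1]]])

```text
clock: 7.2
position: [0.5019, 0.3739, 0.1043]
tool_rot: [3.14, 0.002, 0.024]
force: [0.3, 0.2, -0.1]
grip_width: 0.0854
finger_force: 0.0
```

```bash
python3 -c "
from workcell import observe
o=observe();print(o['position'],o['tool_rot'],o['qpos'].round(3),o['force'])"
```

```text
[0.50186067 0.37389087 0.10425677] [3.14010444e+00 1.83677991e-03 2.35603323e-02] [-0.54   0.713 -0.293  1.694  0.272  0.777 -2.508] [ 0.29069761  0.21076013 -0.08239795]
```

move_arm(plan=[[[0,-0.1,0.52,0,0,0,1],[0,0,0.52,0,0,0,1],[0,0,0.52,0,0,0,1],[0,0,0.52,0,0,0,1],[0,0,0.52,0,0,0,1],[0,0,0,0,0,0,0.6],[0,0,0,0,0,0,0.2],[0,0,0,0,0,0,0],[0,0,0,0,0,0,0],[0,0,0,0,0,0,0]]], grip_force=38)

```text
clock: 8.2
position: [0.5027, 0.378, 0.0548]
tool_rot: [-3.139, -0.001, 0.024]
force: [-1.0, 7.8, -1.4]
grip_width: 0.0568
finger_force: 41.3
```

move_arm(plan=[[[0,0,-0.2,0,0,0,0],[0,0,-0.4,0,0,0,0],[0,0,-0.7,0,0,0,0],[0,0,-0.9,0,0,0,0],[0,0,-0.9,0,0,0,0],[0,0,-0.9,0,0,0,0],[0,0,-0.9,0,0,0,0],[0,0,-0.9,0,0,0,0],[0,0,-0.9,0,0,0,0],[0,0,-0.9,0,0,0,0]]])

```text
clock: 9.2
position: [0.5027, 0.376, 0.208]
tool_rot: [-3.141, -0.001, 0.023]
force: [-0.3, 0.5, -3.9]
grip_width: 0.0567
finger_force: 41.4
```

```bash
cat > plan.py <<'E'
# plan.py x y z yaw nrows rotrows zrows : straight world shift, yaw first rotrows, z over first zrows; tool down
import sys
from h import *
from workcell import observe
x,y,z,yaw=map(float,sys.argv[1:5]);n,nr,nz=map(int,sys.argv[5:8])
o=observe();p=o["position"];q=R.from_euler("xyz",o["tool_rot"]);print(p.round(4),o["tool_rot"].round(3),o["force"].round(1),o["grip_width"].round(4),o["qpos"].round(2))
y0=o["tool_rot"][2];d=np.array([x,y,z])-p
for i in range(n):
    s=np.array([d[0]/n,d[1]/n,d[2]/nz if i<nz else 0])
    t=q.inv().apply(s)/.02;r=-(yaw-y0)/nr/np.radians(6) if i<nr else 0
    print([*(t.round(2)+0),0,0,round(r,2)]); 
    q=q*R.from_rotvec([0,0,r*np.radians(6)])
E
python3 plan.py .575 -.265 .315 1.517 40 30 10
```

```text
Traceback (most recent call last):
  File "plan.py", line 6, in <module>
    o=observe();p=o["position"];q=R.from_euler("xyz",o["tool_rot"]);print(p.round(4),o["tool_rot"].round(3),o["force"].round(1),o["grip_width"].round(4),o["qpos"].round(2))
                                                                                                                                ^^^^^^^^^^^^^^^^^^^^^
AttributeError: 'float' object has no attribute 'round'
```

```bash
sed -i 's/o\["grip_width"\].round(4)/o["grip_width"]/; s/print(\[\*(t.round(2)+0),0,0,round(r,2)\])/print([float(k) for k in t.round(2)],round(r,2),end=" ; ")/' plan.py; python3 plan.py .575 -.265 .315 1.517 40 30 10
```

```text
[0.5027 0.376  0.208 ] [-3.141e+00 -1.000e-03  2.300e-02] [-0.3  0.5 -3.9] 0.05670812005750316 [-0.54  0.58 -0.29  1.62  0.19  0.96 -2.45]
[0.07, 0.8, -0.54] -0.48 ; [0.03, 0.81, -0.54] -0.48 ; [-0.01, 0.81, -0.54] -0.48 ; [-0.05, 0.8, -0.54] -0.48 ; [-0.09, 0.8, -0.54] -0.48 ; [-0.13, 0.8, -0.54] -0.48 ; [-0.17, 0.79, -0.54] -0.48 ; [-0.21, 0.78, -0.54] -0.48 ; [-0.24, 0.77, -0.54] -0.48 ; [-0.28, 0.76, -0.54] -0.48 ; [-0.32, 0.74, -0.0] -0.48 ; [-0.36, 0.72, -0.0] -0.48 ; [-0.39, 0.7, -0.0] -0.48 ; [-0.43, 0.68, -0.0] -0.48 ; [-0.46, 0.66, -0.0] -0.48 ; [-0.49, 0.64, -0.0] -0.48 ; [-0.52, 0.61, -0.0] -0.48 ; [-0.55, 0.59, -0.0] -0.48 ; [-0.58, 0.56, -0.0] -0.48 ; [-0.61, 0.53, -0.0] -0.48 ; [-0.63, 0.5, -0.0] -0.48 ; [-0.66, 0.46, -0.0] -0.48 ; [-0.68, 0.43, -0.0] -0.48 ; [-0.7, 0.4, -0.0] -0.48 ; [-0.72, 0.36, -0.0] -0.48 ; [-0.74, 0.33, -0.0] -0.48 ; [-0.75, 0.29, -0.0] -0.48 ; [-0.77, 0.25, -0.0] -0.48 ; [-0.78, 0.21, -0.0] -0.48 ; [-0.79, 0.17, -0.0] -0.48 ; [-0.8, 0.13, -0.0] 0 ; [-0.8, 0.13, -0.0] 0 ; [-0.8, 0.13, -0.0] 0 ; [-0.8, 0.13, -0.0] 0 ; [-0.8, 0.13, -0.0] 0 ; [-0.8, 0.13, -0.0] 0 ; [-0.8, 0.13, -0.0] 0 ; [-0.8, 0.13, -0.0] 0 ; [-0.8, 0.13, -0.0] 0 ; [-0.8, 0.13, -0.0] 0 ;
```

move_arm(plan=[[[0.05,0.8,-0.54,0,0,-0.48,0],[0.05,0.8,-0.54,0,0,-0.48,0],[0,0.8,-0.54,0,0,-0.48,0],[-0.05,0.8,-0.54,0,0,-0.48,0],[-0.1,0.8,-0.54,0,0,-0.48,0],[-0.13,0.8,-0.54,0,0,-0.48,0],[-0.17,0.8,-0.54,0,0,-0.48,0],[-0.2,0.8,-0.54,0,0,-0.48,0],[-0.25,0.77,-0.54,0,0,-0.48,0],[-0.3,0.75,-0.54,0,0,-0.48,0]]])

```text
clock: 10.2
position: [0.5205, 0.2147, 0.3156]
tool_rot: [3.141, -0.001, 0.528]
force: [1.0, -0.1, -3.3]
grip_width: 0.0571
finger_force: 41.5
```

move_arm(plan=[[[-0.3,0.75,0,0,0,-0.48,0],[-0.35,0.72,0,0,0,-0.48,0],[-0.4,0.7,0,0,0,-0.48,0],[-0.43,0.68,0,0,0,-0.48,0],[-0.46,0.66,0,0,0,-0.48,0],[-0.5,0.64,0,0,0,-0.48,0],[-0.52,0.61,0,0,0,-0.48,0],[-0.55,0.59,0,0,0,-0.48,0],[-0.58,0.56,0,0,0,-0.48,0],[-0.6,0.53,0,0,0,-0.48,0]]])

```text
clock: 11.2
position: [0.5401, 0.055, 0.3152]
tool_rot: [3.141, 0.0, 1.03]
force: [0.3, -0.0, -2.9]
grip_width: 0.0566
finger_force: 41.5
```

move_arm(plan=[[[-0.63,0.5,0,0,0,-0.48,0],[-0.66,0.46,0,0,0,-0.48,0],[-0.68,0.43,0,0,0,-0.48,0],[-0.7,0.4,0,0,0,-0.48,0],[-0.72,0.36,0,0,0,-0.48,0],[-0.74,0.33,0,0,0,-0.48,0],[-0.75,0.3,0,0,0,-0.48,0],[-0.77,0.25,0,0,0,-0.48,0],[-0.78,0.2,0,0,0,-0.48,0],[-0.8,0.17,0,0,0,-0.48,0]]])

```text
clock: 12.2
position: [0.56, -0.1052, 0.3152]
tool_rot: [3.141, 0.001, 1.533]
force: [-0.7, 0.4, -3.9]
grip_width: 0.057
finger_force: 41.5
```

```bash
python3 plan.py .575 -.265 .315 1.517 10 10 10
```

```text
[ 0.56   -0.1052  0.3152] [3.141e+00 1.000e-03 1.533e+00] [-0.7  0.4 -3.9] 0.057041530007962214 [ 0.45  0.41 -0.51  1.65  0.21  1.14 -0.15]
[-0.8, 0.11, 0.0] 0.02 ; [-0.8, 0.11, 0.0] 0.02 ; [-0.8, 0.11, 0.0] 0.02 ; [-0.8, 0.11, 0.0] 0.02 ; [-0.8, 0.11, 0.0] 0.02 ; [-0.79, 0.11, 0.0] 0.02 ; [-0.79, 0.11, 0.0] 0.02 ; [-0.79, 0.11, 0.0] 0.02 ; [-0.79, 0.12, 0.0] 0.02 ; [-0.79, 0.12, 0.0] 0.02 ;
```

move_arm(plan=[[[-0.8,0.11,0,0,0,0.15,0],[-0.8,0.11,0,0,0,0,0],[-0.8,0.11,0,0,0,0,0],[-0.8,0.11,0,0,0,0,0],[-0.8,0.11,0,0,0,0,0],[-0.8,0.11,0,0,0,0,0],[-0.8,0.11,0,0,0,0,0],[-0.8,0.11,0.2,0,0,0,0],[-0.8,0.11,0.4,0,0,0,0],[-0.8,0.11,0.6,0,0,0,0]]])

```text
clock: 13.2
position: [0.5739, -0.2667, 0.2894]
tool_rot: [3.141, 0.0, 1.515]
force: [1.5, -0.3, -3.1]
grip_width: 0.057
finger_force: 41.5
```

move_arm(plan=[[[0,0,0.9,0,0,0,0],[0,0,0.9,0,0,0,0],[0,0,0.9,0,0,0,0],[0,0,0.9,0,0,0,0],[0,0,0.9,0,0,0,0],[0,0,0.9,0,0,0,0],[0,0,0.9,0,0,0,0],[0,0,0.8,0,0,0,0],[0,0,0.6,0,0,0,0],[0,0,0,0,0,0,0]]])

```text
clock: 14.2
position: [0.573, -0.2652, 0.134]
tool_rot: [-3.139, -0.001, 1.516]
force: [0.1, 0.1, -3.5]
grip_width: 0.0567
finger_force: 41.7
```

```bash
python3 plan.py .5747 -.2596 .103 1.517 1 1 1
python3 - <<'E'
from workcell import grab_frame
import cv2,pickle,numpy as np
a=grab_frame("scene");b=grab_frame("top");pickle.dump({"scene":a,"top":b},open("f1.pkl","wb"))
c1=cv2.resize(a["color"][150:290,140:300,::-1],None,fx=4,fy=4,interpolation=cv2.INTER_CUBIC)
cv2.imwrite("pics/c4.png",c1)
E
```

```text
[ 0.573  -0.2652  0.134 ] [-3.139e+00 -1.000e-03  1.516e+00] [ 0.1  0.1 -3.5] 0.05674815119993766 [ 0.6   0.69 -0.4   1.66  0.33  0.86  0.01]
[0.28, 0.07, 1.55] -0.01 ;
```

View pics/c4.png

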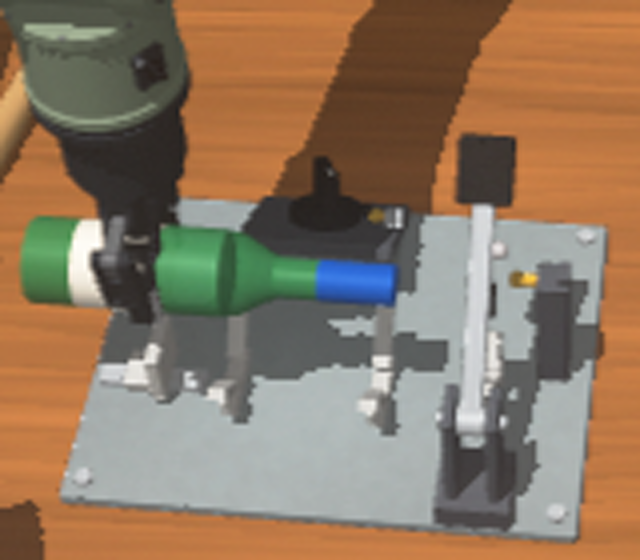

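The scene shows the bottle level in the gripper, short of the raised lever: mouth at (397,283), lever arm at column 480. I'll lower it to 0.103 and come in along +y.

move_arm(plan=[[[0,0.08,0.4,0,0,0,0],[0,0,0.4,0,0,0,0],[0,0,0.4,0,0,0,0],[0,0,0.35,0,0,0,0],[0.3,0,0,0,0,0,0],[0.6,0,0,0,0,0,0],[0.6,0,0,0,0,0,0],[0.6,0,0,0,0,0,0],[0.6,0,0,0,0,0,0],[0.3,0,0,0,0,0,0]]])

```text
clock: 15.3
position: [0.579, -0.2035, 0.1053]
tool_rot: [3.141, -0.0, 1.517]
force: [0.2, -0.2, -3.1]
grip_width: 0.0571
finger_force: 41.8
```

move_arm(plan=[[[0.3,0,0,0,0,0,0],[0.5,0,0,0,0,0,0],[0.5,0,0,0,0,0,0],[0.4,0,0,0,0,0,0],[0.3,0,0,0,0,0,0],[0,0,0,0,0,0,0],[0,0,0,0,0,0,0],[0,0,0,0,0,0,0],[0,0,0,0,0,0,0],[0,0,0,0,0,0,0]]])

```text
clock: 16.3
position: [0.5808, -0.1658, 0.105]
tool_rot: [-3.142, 0.0, 1.515]
force: [-0.0, 0.6, -2.7]
grip_width: 0.0568
finger_force: 41.8
```

```bash
python3 plan.py .5799 -.1648 .075 1.517 1 1 1
```

```text
[ 0.5808 -0.1658  0.105 ] [-3.142  0.     1.515] [-0.   0.6 -2.7] 0.05678481508681137 [ 0.44  0.69 -0.38  1.75  0.35  0.76 -0.18]
[0.05, -0.05, 1.5] -0.02 ;
```

move_arm(plan=[[[0.05,-0.04,0.25,0,0,0,0],[0,0,0.3,0,0,0,0],[0,0,0.3,0,0,0,0],[0,0,0.25,0,0,0,0],[0,0,0.2,0,0,0,0],[0,0,0.15,0,0,0,0],[0,0,0.1,0,0,0,0],[0,0,0.05,0,0,0,0],[0,0,0.05,0,0,0,0],[0,0,0,0,0,0,0]]])

```text
clock: 17.3
position: [0.5802, -0.1645, 0.072]
tool_rot: [3.142, 0.0, 1.515]
force: [-0.1, -0.4, -3.8]
grip_width: 0.057
finger_force: 41.8
```

move_arm(plan=[[[0,0,0.07,0,0,0,0],[0,0,0.06,0,0,0,0],[0,0,0.05,0,0,0,0],[0,0,0.05,0,0,0,0],[0,0,0.05,0,0,0,0],[0,0,0,0,0,0,0],[0,0,0,0,0,0,0],[0,0,0,0,0,0,0],[0,0,0,0,0,0,0],[0,0,0,0,0,0,0]]])

```text
clock: 18.3
position: [0.5804, -0.1645, 0.0665]
tool_rot: [3.141, -0.0, 1.515]
force: [3.4, -0.5, -2.5]
grip_width: 0.0569
finger_force: 41.9
```

move_arm(plan=[[[0,0.06,0.03,0,0,0,0],[0,0.03,0.03,0,0,0,0],[0,0,0.03,0,0,0,0],[0,0,0,0,0,0,0],[0,0,0,0,0,0,0],[0,0,0,0,0,0,0],[0,0,0,0,0,0,0],[0,0,0,0,0,0,0],[0,0,0,0,0,0,0],[0,0,0,0,0,0,0]]])

```text
clock: 19.3
position: [0.5821, -0.1646, 0.0648]
tool_rot: [3.141, 0.0, 1.515]
force: [0.8, -1.1, 5.3]
grip_width: 0.0569
finger_force: 42.5
```

move_arm(plan=[[[0,0,0,0,0,0,0.36],[0,0,0,0,0,0,0.42],[0,0,0,0,0,0,0.5],[0,0,0,0,0,0,0.7],[0,0,0,0,0,0,0.9],[0,0,0,0,0,0,0.9],[0,0,0,0,0,0,0.9],[0,0,-0.3,0,0,0,0.9],[0,0,-0.3,0,0,0,0.9],[0,0,-0.3,0,0,0,0.9]]])

```text
clock: 20.3
position: [0.5821, -0.1646, 0.0834]
tool_rot: [3.141, 0.0, 1.515]
force: [0.4, 0.2, -1.2]
grip_width: 0.0813
finger_force: 0.0
```

move_arm(plan=[[[0,0,-0.8,0,0,0,0.9],[0,0,-0.8,0,0,0,0.9],[0,0,-0.8,0,0,0,0.9],[0,0,-0.8,0,0,0,0.9],[0,0,-0.8,0,0,0,0.9],[-0.8,0,-0.8,0,0,0,0.9],[-0.8,0,-0.5,0,0,0,0.9],[-0.8,0,0,0,0,0,0.9],[-0.8,0,0,0,0,0,0.9],[-0.8,0,0,0,0,0,0.9]]])

```text
clock: 21.3
position: [0.5771, -0.2456, 0.1882]
tool_rot: [-3.141, -0.0, 1.515]
force: [0.2, 0.4, -0.4]
grip_width: 0.0811
finger_force: 0.0
```

```bash
python3 look.py w3 | head -1;  python3 - <<'E'
from workcell import grab_frame
import cv2,pickle,numpy as np
a=grab_frame("scene");b=grab_frame("top");pickle.dump({"scene":a,"top":b},open("f2.pkl","wb"))
w=cv2.imread("pics/w3.png")
c1=cv2.resize(a["color"][180:285,150:300,::-1],(430,301),interpolation=cv2.INTER_CUBIC)
c2=cv2.resize(b["color"][160:255,250:365,::-1],(364,301),interpolation=cv2.INTER_CUBIC)
top=np.hstack([c1,c2]);w2=cv2.resize(w,(794,596))[:298]
cv2.imwrite("pics/m5.png",np.vstack([top,w2]))
E
```

```text
21.3 [ 0.5771104  -0.2456198   0.18817764] [-3.14084107e+00 -1.95428733e-04  1.51526918e+00] [ 0.58  0.62 -0.42  1.64  0.29  0.95  0.01]
```

View pics/m5.png

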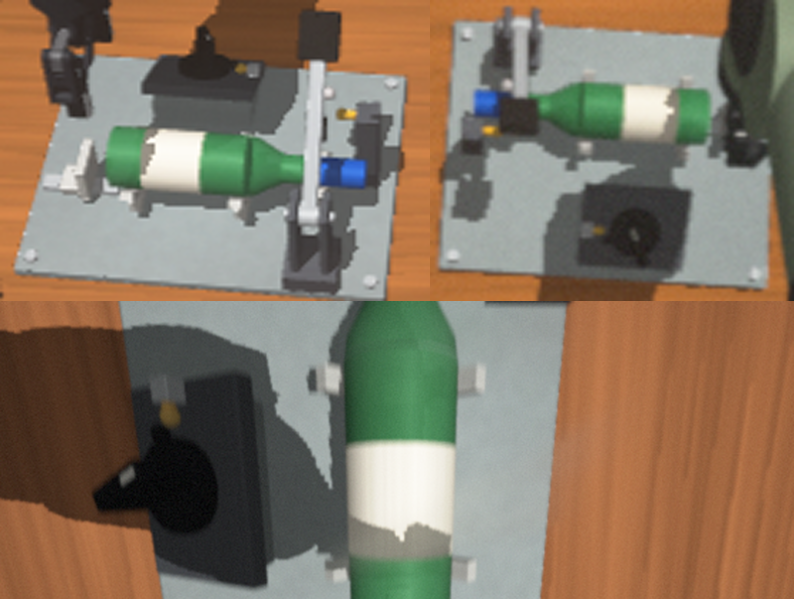

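The bottle lies in the cradle with its neck under the lever and the stop short of its base: tab at (90,170), base at (108,155) in the scene panel. In the wrist panel the knob disc is near (183,487). Next I'll go behind the stop with shut fingers.

move_arm(plan=[[[-0.55,0,0,0,0,0,-1],[-0.55,0,0,0,0,0,-1],[-0.55,0,0,0,0,0,-1],[-0.55,0,0,0,0,0,-1],[-0.55,0,0.4,0,0,0,-1],[-0.55,0,0.8,0,0,0,-1],[0,0,0.9,0,0,0,-1],[0,0,0.9,0,0,0,-1],[0,0,0.9,0,0,0,-1],[0,0,0.9,0,0,0,-1]]])

```text
clock: 22.45
position: [0.5733, -0.3106, 0.0903]
tool_rot: [-3.14, -0.001, 1.515]
force: [0.9, -0.6, -0.2]
grip_width: -0.0003
finger_force: 0.0
```

```bash
cat > st.py <<'E'
from h import *
from workcell import observe
V=[.5402,-.1306,-.0539]
o=observe();Q=R.from_euler("z",V[2]).as_matrix()
print("t",o["clock"],"stand pos",((o["position"]-[V[0],V[1],0])@Q).round(4),"F stand",(o["force"]@Q).round(1),"M",o["moment"].round(2),"rot",o["tool_rot"].round(3),"q",o["qpos"].round(2),"w",round(o["grip_width"],4))
E
python3 st.py
```

```text
t 22.45 stand pos [ 0.0427 -0.178   0.0903] F stand [ 0.9 -0.5 -0.2] M [-0.08 -0.03 -0.03] rot [-3.140e+00 -1.000e-03  1.515e+00] q [ 0.64  0.78 -0.37  1.62  0.35  0.81  0.07] w -0.0003
```

move_arm(plan=[[[0,0,0.5,0,0,0,-1],[0,0,0.5,0,0,0,-1],[0,0,0.5,0,0,0,-1],[0,0,0,0,0,0,-1],[0.3,0,0,0,0,0,-1],[0.3,0,0,0,0,0,-1],[0.3,0,0,0,0,0,-1],[0.3,0,0,0,0,0,-1],[0.3,0,0,0,0,0,-1],[0,0,0,0,0,0,-1]]])

```text
clock: 23.45
position: [0.5758, -0.2794, 0.0629]
tool_rot: [3.141, -0.0, 1.516]
force: [0.2, 0.1, 0.4]
grip_width: 0.0001
finger_force: 0.0
```

```bash
python3 st.py
```

```text
t 23.45 stand pos [ 0.0436 -0.1466  0.0629] F stand [0.2 0.1 0.4] M [-0.01 -0.    0.01] rot [ 3.141 -0.     1.516] q [ 0.59  0.8  -0.35  1.67  0.37  0.74  0.  ] w 0.0001
```

move_arm(plan=[[[0,0,0.1,0,0,0,-1],[0.06,0,0,0,0,0,-1],[0.06,0,0,0,0,0,-1],[0.06,0,0,0,0,0,-1],[0.06,0,0,0,0,0,-1],[0.06,0,0,0,0,0,-1],[0.06,0,0,0,0,0,-1],[0.06,0,0,0,0,0,-1],[0.06,0,0,0,0,0,-1],[0.06,0,0,0,0,0,-1]]])

```text
clock: 24.45
position: [0.5761, -0.2695, 0.0606]
tool_rot: [-3.141, -0.0, 1.515]
force: [-1.3, -1.4, -0.9]
grip_width: 0.0002
finger_force: 1.0
```

```bash
python3 st.py
python3 - <<'E'
from workcell import grab_frame
import cv2,pickle,numpy as np
a=grab_frame("scene");b=grab_frame("top");pickle.dump({"scene":a,"top":b},open("f3.pkl","wb"))
E
```

```text
t 24.45 stand pos [ 0.0433 -0.1368  0.0606] F stand [-1.2 -1.5 -0.9] M [-0.45  0.28  0.05] rot [-3.141 -0.     1.515] q [ 0.57  0.8  -0.35  1.68  0.37  0.73 -0.01] w 0.0002
```

move_arm(plan=[[[0.04,0,0,0,0,0,-1],[0.04,0,0,0,0,0,-1],[0.04,0,0,0,0,0,-1],[0.04,0,0,0,0,0,-1],[0.04,0,0,0,0,0,-1],[0.04,0,0,0,0,0,-1],[0.04,0,0,0,0,0,-1],[0.04,0,0,0,0,0,-1],[0.04,0,0,0,0,0,-1],[0.04,0,0,0,0,0,-1]]])

```text
clock: 25.55
position: [0.5766, -0.2623, 0.0607]
tool_rot: [3.141, 0.001, 1.515]
force: [0.0, -5.5, -0.7]
grip_width: -0.0001
finger_force: 2.8
```

```bash
python3 st.py
```

```text
t 25.55 stand pos [ 0.0435 -0.1295  0.0607] F stand [ 0.3 -5.5 -0.7] M [-1.22 -0.09 -0.01] rot [3.141e+00 1.000e-03 1.515e+00] q [ 0.56  0.79 -0.35  1.69  0.37  0.73 -0.03] w -0.0001
```

move_arm(plan=[[[0.03,0,0,0,0,0,-1],[0.03,0,0,0,0,0,-1],[0.03,0,0,0,0,0,-1],[0,0,0,0,0,0,-1],[-0.3,0,0,0,0,0,-1],[-0.5,0,0,0,0,0,-1],[-0.5,0,-0.5,0,0,0,-1],[0,0,-0.9,0,0,0,-1],[0,0,-0.9,0,0,0,-1],[0,0,-0.9,0,0,0,-1]]])

```text
clock: 26.55
position: [0.5751, -0.2868, 0.126]
tool_rot: [3.141, -0.0, 1.515]
force: [-0.8, 0.5, -0.4]
grip_width: 0.0001
finger_force: 0.0
```

```bash
python3 st.py
python3 - <<'E'
from h import *
from workcell import grab_frame
import cv2
a=grab_frame("scene");b=grab_frame("top");pickle.dump({"scene":a,"top":b},open("f4.pkl","wb"))
# gap check along bottle axis at stand x=.0437: sample scene pixel colours from tab to base at z=.05
V=[.5402,-.1306,-.0539]
for n in("f2","f4"):
    f=pickle.load(open(n+".pkl","rb"))["scene"];c=cam(f)
    for z in(.056,):
        P=np.array([[.0437,y,z+.0] for y in np.arange(-.150,-.08,.004)]);px=proj(c,stand(V,P)).round().astype(int)
        print(n,[(int(u),int(v),f["color"][v,u].tolist()) for u,v in px])
E
```

```text
t 26.55 stand pos [ 0.0433 -0.154   0.126 ] F stand [-0.9  0.4 -0.4] M [ 0.05  0.03 -0.  ] rot [ 3.141 -0.     1.515] q [ 0.62  0.72 -0.38  1.63  0.33  0.86  0.05] w 0.0001
f2 [(176, 235, [168, 174, 173]), (177, 235, [219, 217, 211]), (179, 236, [224, 221, 216]), (180, 236, [147, 144, 140]), (181, 236, [104, 99, 96]), (183, 236, [102, 98, 94]), (184, 236, [151, 156, 155]), (186, 236, [88, 101, 90]), (187, 236, [79, 135, 89]), (189, 236, [81, 150, 96]), (190, 236, [84, 152, 98]), (192, 236, [84, 155, 100]), (193, 237, [79, 147, 95]), (194, 237, [80, 148, 98]), (196, 237, [77, 145, 93]), (197, 237, [80, 146, 93]), (199, 237, [142, 146, 128]), (200, 237, [155, 147, 135])]
f4 [(176, 235, [166, 172, 171]), (177, 235, [165, 172, 171]), (179, 236, [166, 172, 172]), (180, 236, [166, 172, 171]), (181, 236, [166, 174, 174]), (183, 236, [89, 89, 88]), (184, 236, [89, 91, 89]), (186, 236, [90, 92, 91]), (187, 236, [98, 99, 97]), (189, 236, [144, 177, 145]), (190, 236, [85, 154, 101]), (192, 236, [76, 145, 91]), (193, 237, [73, 138, 88]), (194, 237, [72, 138, 87]), (196, 237, [73, 141, 88]), (197, 237, [76, 144, 91]), (199, 237, [79, 145, 93]), (200, 237, [79, 146, 94])]
```

The stop now touches the base. In the scene the tab runs straight into green at column ≈189, with no plate visible between them. On to the lever.

move_arm(plan=[[[0,0,-0.9,0,0,0,-1],[0,0,-0.9,0,0,0,-1],[0,0,-0.9,0,0,0,-1],[0.9,0,-0.65,0,0,0,-1],[0.9,0,-0.65,0,0,0,-1],[0.9,0,-0.65,0,0,0,-1],[0.9,0,-0.65,0,0,0,-1],[0.9,0,-0.65,0,0,0,-1],[0.9,0,-0.65,0,0,0,-1],[0.9,0,-0.65,0,0,0,-1]]])

```text
clock: 27.65
position: [0.5822, -0.1583, 0.2707]
tool_rot: [-3.142, -0.0, 1.516]
force: [-0.2, -0.2, -0.3]
grip_width: -0.0003
finger_force: 0.0
```

move_arm(plan=[[[0.8,-0.15,0,0,0,0,-1],[0.8,-0.15,0,0,0,0,-1],[0.8,-0.15,0,0,0,0,-1],[0.8,-0.15,0,0,0,0,-1],[0.8,-0.15,0,0,0,0,-1],[0.8,-0.15,0,0,0,0,-1],[0.8,-0.15,0,0,0,0,-1],[0,0,0,0,0,0,-1],[0,0,0,0,0,0,-1],[0,0,0,0,0,0,-1]]])

```text
clock: 28.65
position: [0.5675, -0.0476, 0.2695]
tool_rot: [-3.142, 0.0, 1.515]
force: [-0.1, -0.2, -0.1]
grip_width: 0.0
finger_force: 0.0
```

```bash
python3 st.py
```

```text
t 28.65 stand pos [0.0228 0.0843 0.2695] F stand [-0.1 -0.2 -0.1] M [-0.04 -0.01  0.01] rot [-3.142  0.     1.515] q [ 0.33  0.45 -0.49  1.71  0.24  1.04 -0.29] w 0.0
```

move_arm(plan=[[[0,-0.07,0.67,0,0,0,-1],[0,-0.07,0.67,0,0,0,-1],[0,-0.37,0.4,0,0,0,-1],[0,-0.37,0.4,0,0,0,-1],[0,-0.37,0.4,0,0,0,-1],[0,-0.29,0.47,0,0,0,-1],[0,-0.29,0.47,0,0,0,-1],[0,-0.29,0.47,0,0,0,-1],[0,-0.19,0.52,0,0,0,-1],[0,-0.19,0.52,0,0,0,-1]]])

```text
clock: 29.65
position: [0.5171, -0.0442, 0.1689]
tool_rot: [-3.141, 0.0, 1.515]
force: [1.1, 0.4, 2.2]
grip_width: 0.0002
finger_force: 1.4
```

```bash
python3 st.py
```

```text
t 29.65 stand pos [-0.0277  0.085   0.1689] F stand [1.1 0.5 2.2] M [-0.01  0.02  0.02] rot [-3.141  0.     1.515] q [ 0.32  0.5  -0.46  1.94  0.31  0.78 -0.37] w 0.0002
```

move_arm(plan=[[[0,-0.15,0.46,0,0,0,-1],[0,-0.05,0.3,0,0,0,-1],[0,-0.05,0.3,0,0,0,-1],[0,-0.05,0.3,0,0,0,-1],[0,-0.05,0.3,0,0,0,-1],[0,0,0.15,0,0,0,-1],[0,0,0.15,0,0,0,-1],[0,0,0.1,0,0,0,-1],[0,0,0,0,0,0,-1],[0,0,0,0,0,0,-1]]])

```text
clock: 30.65
position: [0.5106, -0.0439, 0.1287]
tool_rot: [3.142, -0.0, 1.515]
force: [0.1, -1.1, 0.0]
grip_width: 0.0
finger_force: 0.0
```

```bash
python3 st.py
```

```text
t 30.65 stand pos [-0.0342  0.085   0.1287] F stand [ 0.2 -1.1  0. ] M [ 0.01 -0.    0.05] rot [ 3.142 -0.     1.515] q [ 0.29  0.55 -0.43  1.98  0.35  0.68 -0.41] w 0.0
```

The force fell to zero at 0.129 m, so the catch has drawn the lever down. I'll rise and work out the tilted approach to the knob.

move_arm(plan=[[[0,0,-0.4,0,0,0,-1],[0,0,-0.8,0,0,0,-1],[0,0,-0.8,0,0,0,-1],[0,0,-0.8,0,0,0,-1],[0,0,-0.8,0,0,0,-1],[0,0,-0.8,0,0,0,-1],[0,0,-0.8,0,0,0,0],[-0.5,0,-0.5,0,0,0,0],[-0.8,0,0,0,0,0,0],[-0.8,0,0,0,0,0,0]]])

```text
clock: 31.65
position: [0.5081, -0.087, 0.2433]
tool_rot: [3.141, 0.0, 1.515]
force: [1.1, -0.1, -0.1]
grip_width: 0.0427
finger_force: 0.0
```

```bash
cat > kn.py <<'E'
# kn.py X Y Z(stand) phi nrows : rows to reach TCP at stand point, tool x = bar at phi, z = -n
import sys
from h import *
from workcell import observe
V=[.5402,-.1306,-.0539];Q=R.from_euler("z",V[2])
def kpose(phi):
    u=np.array([.866,0,.5]);n=np.array([-.5,0,.866]);b=np.cos(phi)*u+np.sin(phi)*np.array([0,1,0])
    return Q*R.from_matrix(np.c_[b,np.cross(-n,b),-n])
def main():
    X,Y,Z,phi=map(float,sys.argv[1:5]);n=int(sys.argv[5])
    o=observe();p=o["position"];q=R.from_euler("xyz",o["tool_rot"]);tp=stand(V,[X,Y,Z])[0]
    rv=(q.inv()*kpose(phi)).as_rotvec();d=tp-p;print("rot deg",np.degrees(rv).round(1),"d",d.round(4),"per-row rot",(rv/n/np.radians(6)).round(3))
    for i in range(n):
        print((q.inv().apply(d/n)/.02).round(2).tolist());q=q*R.from_rotvec(rv/n)
if __name__=="__main__": main()
E
python3 st.py; python3 kn.py -.125 -.0425 .1745 .45 15
```

```text
t 31.65 stand pos [-0.0344  0.0418  0.2433] F stand [ 1.1 -0.  -0.1] M [ 0.04  0.03 -0.04] rot [3.141 0.    1.515] q [ 0.43  0.39 -0.49  1.88  0.22  0.93 -0.22] w 0.0427
rot deg [-26.7  16.8  62.6] d [-0.095  -0.0793 -0.0688] per-row rot [-0.297  0.187  0.696]
[-0.28, -0.3, 0.23]
[-0.31, -0.29, 0.21]
[-0.33, -0.27, 0.2]
[-0.35, -0.25, 0.18]
[-0.38, -0.23, 0.17]
[-0.39, -0.21, 0.16]
[-0.41, -0.18, 0.14]
[-0.43, -0.16, 0.13]
[-0.44, -0.13, 0.12]
[-0.45, -0.1, 0.1]
[-0.46, -0.07, 0.09]
[-0.46, -0.04, 0.08]
[-0.47, -0.01, 0.07]
[-0.47, 0.03, 0.06]
[-0.47, 0.06, 0.05]
```

move_arm(plan=[[[-0.28,-0.3,0.23,-0.3,0.19,0.7,0.5],[-0.3,-0.3,0.2,-0.3,0.19,0.7,0.5],[-0.33,-0.27,0.2,-0.3,0.19,0.7,0.5],[-0.35,-0.25,0.18,-0.3,0.19,0.7,0.5],[-0.38,-0.23,0.17,-0.3,0.19,0.7,0.5],[-0.4,-0.2,0.16,-0.3,0.19,0.7,0.5],[-0.4,-0.18,0.14,-0.3,0.19,0.7,0.5],[-0.43,-0.16,0.13,-0.3,0.19,0.7,0.5],[-0.44,-0.13,0.12,-0.3,0.19,0.7,0.5],[-0.45,-0.1,0.1,-0.3,0.19,0.7,0.5]]])

```text
clock: 32.65
position: [0.4443, -0.1393, 0.197]
tool_rot: [2.918, -0.291, 0.803]
force: [1.1, -0.3, 0.2]
grip_width: 0.0639
finger_force: 0.0
```

move_arm(plan=[[[-0.46,-0.07,0.1,-0.3,0.19,0.7,0.5],[-0.46,-0.04,0.08,-0.3,0.19,0.7,0.5],[-0.47,0,0.07,-0.3,0.19,0.7,0.5],[-0.47,0.03,0.06,-0.3,0.19,0.7,0.5],[-0.47,0.06,0.05,-0.3,0.19,0.7,0.5],[0,0,0,0,0,0,0.5],[0,0,0,0,0,0,0.5],[0,0,0,0,0,0,0.5],[0,0,0,0,0,0,0.5],[0,0,0,0,0,0,0.5]]])

```text
clock: 33.65
position: [0.4225, -0.1478, 0.1839]
tool_rot: [2.937, -0.384, 0.604]
force: [0.8, 0.1, 0.4]
grip_width: 0.0641
finger_force: 0.0
```

```bash
python3 st.py; python3 kn.py -.125 -.0425 .1745 .45 1; python3 look.py w4 >/dev/null
python3 - <<'E'
from h import *
from workcell import grab_frame
from kn import kpose
import cv2
o,f=pickle.load(open("w4.pkl","rb"));W=wcam(f,o);V=[.5402,-.1306,-.0539]
print("proj G",proj(W,stand(V,[[-.08,-.0425,.0965]])))
a=grab_frame("scene");pickle.dump(a,open("s5.pkl","wb"))
br=lambda c:np.clip(255*(c/255.)**.45,0,255).astype(np.uint8)
g=proj(W,stand(V,[[-.08,-.0425,.0965]]))[0].round().astype(int);print(g)
x0=int(np.clip(g[0]-60,0,440));y0=int(np.clip(g[1]-60,0,300));print("wrist crop",x0,y0)
c1=cv2.resize(br(f["color"][y0:y0+120,x0:x0+120,::-1]),(480,480),interpolation=cv2.INTER_CUBIC)
c2=cv2.resize(a["color"][180:290,190:300,::-1],(320,320),interpolation=cv2.INTER_CUBIC)
b=pickle.load(open("f4.pkl","rb"))["top"]
o3,f3=pickle.load(open("w3.pkl","rb"))
g3=proj(wcam(f3,o3),stand(V,[[-.08,-.0425,.0965]]))[0];print("w3 G",g3)
c3=cv2.resize(br(b["color"][215:255,295:335,::-1]),(160,160),interpolation=cv2.INTER_CUBIC)
c4=cv2.resize(br(f3["color"][80:160,60:140,::-1]),(160,160),interpolation=cv2.INTER_CUBIC)
cv2.imwrite("pics/m6.png",np.hstack([c1,np.vstack([c2,np.hstack([c3,c4])])]))
E
```

```text
t 33.65 stand pos [-0.1166 -0.0235  0.1839] F stand [0.8 0.1 0.4] M [-0.1   0.44 -0.02] rot [ 2.937 -0.384  0.604] q [ 0.5   0.25 -0.2   2.39 -0.84  0.16  0.11] w 0.0641
rot deg [-5.9  2.9  8.7] d [-0.0094 -0.0185 -0.0094] per-row rot [-0.987  0.483  1.444]
[-1.02, 0.46, 0.19]
proj G [[305.52686405 245.6705701 ]]
[306 246]
wrist crop 246 186
w3 G [ 96.17303383 123.90303522]
```

View pics/m6.png

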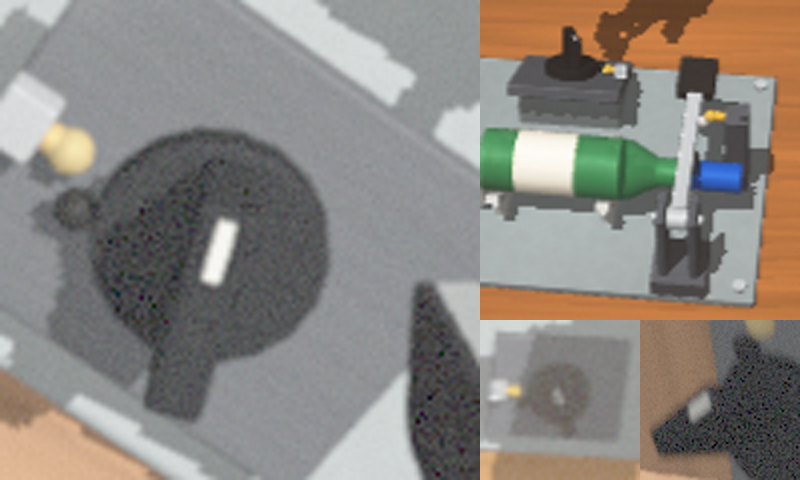

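The wrist crop shows the knob face-on. Its disc centre is at (210,245) and the white mark along the bar runs (227,222)–(211,284), with the bar from ≈(240,165) to (178,410). The scene panel shows the lever down on the neck. Joints 4 and 6 are at their limits in this tilt, so I'll grip with the tool leaned back about the closing axis.

```bash
cat > kfit.py <<'E'
from h import *
d=pickle.load(open("f0.pkl","rb"));S=cam(d["scene"]);T=cam(d["top"])
g=lambda n:wcam(*pickle.load(open(n+".pkl","rb"))[::-1])
W1,W3,W4=g("w1"),g("w3"),g("w4");V=[.5402,-.1306,-.0539];Q=R.from_euler("z",V[2]).as_matrix()
s=lambda x,y:np.array([150+x/5-.4,180+y/5-.4]);t=lambda x,y:np.array([250+x/6-.4,160+y/6-.4]);w=lambda x,y:np.array([x*.7-.2,y*.7-.2])
k=lambda x,y:np.array([246+x/4-.4,186+y/4-.4])
ins=lambda p:(p-[V[0],V[1],0])@Q
n=np.array([-.5,0,.866]);u=np.array([.866,0,.5])
cs=[T,S,W1,W3,W4];ps=[t(388,443),s(363,64),w(381,218),np.array([90,122.5]),k(219,253)]
m,e=tri(cs,ps);print("mark",ins(m),e,[ (proj(c,m)[0]-p).round(1).tolist() for c,p in zip(cs,ps)])
mw,_=tri([W3,W4,W1],[ps[3],ps[4],ps[2]]);print("mark wrist only",ins(mw))
cs=[T,S,W1,W4];ps=[t(388,440),s(358,116),w(388,213),k(210,245)]
c,e=tri(cs,ps);print("disc",ins(c),e,[ (proj(q,c)[0]-p).round(1).tolist() for q,p in zip(cs,ps)])
# bar direction and ends on the plane of bar top through the mark
nw=Q@n
def hit(px,p0):
    K,o,r=W4;dd=r@np.linalg.solve(K,[*px,1]);return ins(o+dd*(nw@(p0-o))/(nw@dd))
a,b=hit(k(227,222),m),hit(k(211,284),m);v=a-b;print("phi",np.arctan2(v[1],v@u),"len",np.linalg.norm(v))
for q in((240,165),(178,400),(209,283)): print("bar",q,hit(k(*q),m))
print("disc centre on plane 29mm below",hit(k(210,245),m-.029*nw),"->bar centre",hit(k(210,245),m-.029*nw)+.029*n)
E
python3 kfit.py
```

```text
mark [-0.08411826 -0.04100375  0.09610586] 0.8122446241411999 [[-0.1, 0.4], [-0.9, 1.0], [0.4, 0.3], [-0.0, -0.9], [0.5, 0.3]]
mark wrist only [-0.0841534  -0.0410657   0.09582886]
disc [-0.07899229 -0.04482699  0.06246702] 0.4375134551172547 [[-0.2, 0.1], [-0.5, -0.4], [0.2, -0.5], [-0.2, 0.1]]
phi 0.3871292093728586 len 0.013037479040207354
bar (240, 165) [-0.06981975 -0.03347524  0.10436135]
bar (178, 400) [-0.11035114 -0.05225692  0.08095985]
bar (209, 283) [-0.08945008 -0.04259748  0.09302744]
disc centre on plane 29mm below [-0.07923731 -0.04434729  0.06543813] ->bar centre [-0.09373731 -0.04434729  0.09055213]
```

```bash
cat > kn.py <<'E'
# kn.py phi back nrows : rows to TCP at knob grip, tool x along bar at phi leaned BETA about closing axis, back m out along the tool
import sys
from h import *
from workcell import observe
V=[.5402,-.1306,-.0539];Q=R.from_euler("z",V[2]);B=np.array([-.0935,-.0443,.090]);BETA=np.radians(25)
u=np.array([.866,0,.5]);nn=np.array([-.5,0,.866])
def kpose(phi,back):
    b=np.cos(phi)*u+np.sin(phi)*np.array([0,1,0]);cb,sb=np.cos(BETA),np.sin(BETA)
    z=-(nn*cb+b*sb);x=b*cb-nn*sb
    return stand(V,B-.002*nn+.004*b-back*z)[0],Q*R.from_matrix(np.c_[x,np.cross(z,x),z])
if __name__=="__main__":
    phi,back=map(float,sys.argv[1:3]);n=int(sys.argv[3])
    o=observe();p=o["position"];q=R.from_euler("xyz",o["tool_rot"]);tp,tq=kpose(phi,back)
    rv=(q.inv()*tq).as_rotvec();d=tp-p;print(p.round(4),"target",tp.round(4),tq.as_euler("xyz").round(3),"rot deg",np.degrees(rv).round(1),"per-row rot",(rv/n/np.radians(6)).round(3))
    print("F",o["force"].round(1),"M",o["moment"].round(2),"q",o["qpos"].round(2),"w",o["grip_width"])
    for i in range(n):
        print((q.inv().apply(d/n)/.02).round(2).tolist(),end=" ");q=q*R.from_rotvec(rv/n)
    print()
E
python3 kn.py .39 .07 10
```

```text
[ 0.4225 -0.1478  0.1838] target [ 0.4413 -0.1568  0.1587] [ 2.95  -0.053  0.298] rot deg [ -3.1 -21.8  13.1] per-row rot [-0.052 -0.363  0.219]
F [ 0.1 -0.6 -0.2] M [-0.09  0.5   0.01] q [ 0.5   0.25 -0.2   2.39 -0.84  0.16  0.11] w 0.06412647234641784
[0.0, 0.06, 0.15] [0.01, 0.06, 0.15] [0.02, 0.06, 0.15] [0.02, 0.06, 0.15] [0.03, 0.06, 0.15] [0.04, 0.06, 0.15] [0.04, 0.05, 0.15] [0.05, 0.05, 0.15] [0.06, 0.05, 0.14] [0.06, 0.05, 0.14]
```

move_arm(plan=[[[0,0.06,0.15,-0.05,-0.36,0.22,-0.3],[0.01,0.06,0.15,-0.05,-0.36,0.22,-0.3],[0.02,0.06,0.15,-0.05,-0.36,0.22,-0.3],[0.02,0.06,0.15,-0.05,-0.36,0.22,-0.3],[0.03,0.06,0.15,-0.05,-0.36,0.22,-0.3],[0.04,0.06,0.15,-0.05,-0.36,0.22,-0.3],[0.04,0.05,0.15,-0.05,-0.36,0.22,-0.3],[0.05,0.05,0.15,-0.05,-0.36,0.22,-0.3],[0.06,0.05,0.14,-0.05,-0.36,0.22,-0.3],[0.06,0.05,0.14,-0.05,-0.36,0.22,-0.3]]])

```text
clock: 34.75
position: [0.4411, -0.1559, 0.1595]
tool_rot: [2.954, -0.067, 0.309]
force: [-0.8, -1.0, -0.6]
grip_width: 0.03
finger_force: 0.0
```

```bash
python3 kn.py .39 .07 1;python3 kn.py .39 .03 5; python3 kn.py .39 0 5
```

```text
[ 0.4411 -0.1559  0.1595] target [ 0.4413 -0.1568  0.1587] [ 2.95  -0.053  0.298] rot deg [-0.3 -0.9  0.4] per-row rot [-0.047 -0.145  0.075]
F [-0.8 -1.  -0.6] M [ 0.18  0.1  -0.01] q [-0.42  0.45  0.69  2.23 -0.38  0.42 -0.73] w 0.02998570229952827
[-0.01, 0.04, 0.05] 
[ 0.4411 -0.1559  0.1595] target [ 0.4456 -0.1635  0.1195] [ 2.95  -0.053  0.298] rot deg [-0.3 -0.9  0.4] per-row rot [-0.009 -0.029  0.015]
F [-0.8 -1.  -0.6] M [ 0.18  0.1  -0.01] q [-0.42  0.45  0.69  2.23 -0.38  0.42 -0.73] w 0.02998570229952827
[-0.01, 0.01, 0.41] [-0.01, 0.01, 0.41] [-0.0, 0.01, 0.41] [-0.0, 0.01, 0.41] [-0.0, 0.01, 0.41] 
[ 0.4411 -0.1559  0.1595] target [ 0.4487 -0.1685  0.0901] [ 2.95  -0.053  0.298] rot deg [-0.3 -0.9  0.4] per-row rot [-0.009 -0.029  0.015]
F [-0.8 -1.  -0.6] M [ 0.18  0.1  -0.01] q [-0.42  0.45  0.69  2.23 -0.38  0.42 -0.73] w 0.02998570229952827
[-0.01, 0.01, 0.71] [-0.01, 0.01, 0.71] [-0.01, 0.01, 0.71] [-0.01, 0.01, 0.71] [-0.0, 0.01, 0.71]
```

move_arm(plan=[[[0,0.02,0.41,-0.01,-0.03,0.02,-0.3],[0,0.02,0.41,-0.01,-0.03,0.02,-0.3],[0,0,0.41,-0.01,-0.03,0.01,-0.3],[0,0,0.41,-0.01,-0.03,0.01,-0.3],[0,0,0.4,-0.01,-0.03,0.01,-0.3],[0,0,0,0,0,0,-0.3],[0,0,0,0,0,0,-0.3],[0,0,0,0,0,0,-0.3],[0,0,0,0,0,0,-0.3],[0,0,0,0,0,0,-0.3]]])

```text
clock: 35.75
position: [0.446, -0.1632, 0.1199]
tool_rot: [2.95, -0.055, 0.3]
force: [-0.1, -0.1, 0.8]
grip_width: 0.0302
finger_force: 0.0
```

```bash
python3 look.py w5 >/dev/null; python3 kn.py .39 0 4
python3 - <<'E'
from h import *
from kn import *
import cv2
o,f=pickle.load(open("w5.pkl","rb"));W=wcam(f,o)
mk=stand(V,[-.0841,-.041,.0961])[0];print("pred mark px",proj(W,mk),"bar centre",proj(W,stand(V,B)),"bar ends",[proj(W,stand(V,B+s*.023*(np.cos(.39)*u+np.sin(.39)*np.array([0,1,0]))))[0].round(1).tolist() for s in(1,-1)])
T=np.array(f["tool_from_camera"])
g=proj(W,mk)[0].round().astype(int);I=f["color"].astype(int);m=((I.min(2)>150)&(I.max(2)-I.min(2)<25)).astype(np.uint8)
n,l,st,c=cv2.connectedComponentsWithStats(m)
for i in range(1,n):
    if st[i,4]>8 and np.hypot(*(c[i]-g))<70:
        ys,xs=np.where(l==i);(cx,cy),(a,b),an=cv2.minAreaRect(np.c_[xs,ys].astype(np.float32));print(st[i],c[i],(a,b,an))
E
```

```text
[ 0.446  -0.1632  0.1199] target [ 0.4487 -0.1685  0.0901] [ 2.95  -0.053  0.298] rot deg [-0.  -0.1  0.1] per-row rot [-0.001 -0.004  0.002]
F [-0.2  0.2 -0.1] M [ 0.15  0.16 -0.05] q [-0.32  0.53  0.59  2.24 -0.44  0.34 -0.69] w 0.029520848225286927
[-0.01, 0.0, 0.38] [-0.01, 0.0, 0.38] [-0.01, 0.0, 0.38] [-0.01, 0.0, 0.38] 
pred mark px [[282.56063007 255.22179167]] bar centre [[280.27575976 268.88876921]] bar ends [[280.2, 238.7], [280.3, 294.1]]
[279 247   7  14  81] [281.60493827 253.62962963] (13.0, 6.0, 90.0)
[254 264  16   8  54] [261.83333333 267.46296296] (16.050161361694336, 3.4205260276794434, 15.255120277404785)
[292 274  19   8  62] [300.85483871 277.93548387] (19.19586753845215, 3.091951847076416, 14.931416511535645)
[229 285   9  10  52] [234.36538462 288.48076923] (9.0, 8.0, 90.0)
```

The mark is at (281.6,253.6), upright and in line with the predicted bar axis (column 280.3), so I'll go down and grip.

move_arm(plan=[[[-0.01,0.03,0.38,0,0,0,-0.3],[-0.01,0,0.38,0,0,0,-0.3],[-0.01,0,0.38,0,0,0,-0.3],[-0.01,0,0.3,0,0,0,-0.3],[0,0,0,0,0,0,-0.3],[0,0,0,0,0,0,-0.9],[0,0,0,0,0,0,-0.9],[0,0,0,0,0,0,-0.9],[0,0,0,0,0,0,-0.9],[0,0,0,0,0,0,-0.9]]], grip_force=50)

```text
clock: 36.8
position: [0.4478, -0.1683, 0.0915]
tool_rot: [2.952, -0.053, 0.3]
force: [-3.9, 3.5, 0.2]
grip_width: 0.011
finger_force: 49.4
```

```bash
cat > turn.py <<'E'
# rows turning about the knob axis (through stand point A), n rows of dphi
import sys
from kn import *
dphi=float(sys.argv[1]);n=int(sys.argv[2])
o=observe();p=o["position"];q=R.from_euler("xyz",o["tool_rot"])
x=(Q.inv()*q).apply([1,0,0]);print("phi now",np.arctan2(x[1],x@u).round(3),"w",o["grip_width"],"F",o["force"].round(1),"M",o["moment"].round(2),"q",o["qpos"].round(2),p.round(4))
A=stand(V,B)[0];nw=Q.apply(nn);r=R.from_rotvec(nw*dphi)
for i in range(n):
    p2=A+r.apply(p-A);q2=r*q
    print((q.inv().apply(p2-p)/.02).round(2).tolist(),((q.inv()*q2).as_rotvec()/np.radians(6)).round(2).tolist());p,q=p2,q2
E
python3 turn.py -0.08 2; python3 kn.py .39 0 1
```

```text
phi now 0.391 w 0.011027509769562748 F [-3.9  3.5  0.2] M [ 1.11  0.78 -0.05] q [-0.24  0.59  0.5   2.24 -0.48  0.27 -0.65] [ 0.4478 -0.1683  0.0915]
[0.0, 0.02, -0.0] [0.32, 0.0, 0.69]
[0.0, 0.02, -0.0] [0.32, 0.0, 0.69]
[ 0.4478 -0.1683  0.0915] target [ 0.4487 -0.1685  0.0901] [ 2.95  -0.053  0.298] rot deg [-0.1 -0.   0.1] per-row rot [-0.015 -0.004  0.012]
F [-3.9  3.5  0.2] M [ 1.11  0.78 -0.05] q [-0.24  0.59  0.5   2.24 -0.48  0.27 -0.65] w 0.011027509769562748
[0.04, 0.01, 0.07]
```

move_arm(plan=[[[0,0.02,0,0.32,0,0.69,-0.9],[0,0.02,0,0.32,0,0.69,-0.9],[0,0.02,0,0.32,0,0.69,-0.9],[0,0.02,0,0.32,0,0.69,-0.9],[0,0,0,0,0,0,-0.9],[0,0,0,0,0,0,-0.9],[0,0,0,0,0,0,-0.9],[0,0,0,0,0,0,-0.9],[0,0,0,0,0,0,-0.9],[0,0,0,0,0,0,-0.9]]], grip_force=60)

```text
clock: 37.8
position: [0.448, -0.1703, 0.0917]
tool_rot: [3.105, -0.086, 0.013]
force: [-5.0, 1.5, -0.7]
grip_width: 0.0104
finger_force: 61.3
```

```bash
python3 turn.py -0.08 1
```

```text
phi now 0.074 w 0.010427058364045212 F [-5.   1.5 -0.7] M [0.03 1.14 0.12] q [-0.11  0.58  0.44  2.19 -0.62  0.39 -0.72] [ 0.448  -0.1703  0.0917]
[-0.0, 0.02, 0.0] [0.32, 0.0, 0.69]
```

move_arm(plan=[[[0,0.02,0,0.32,0,0.69,-0.9],[0,0.02,0,0.32,0,0.69,-0.9],[0,0.02,0,0.32,0,0.69,-0.9],[0,0.02,0,0.32,0,0.69,-0.9],[0,0.02,0,0.32,0,0.69,-0.9],[0,0.02,0,0.32,0,0.69,-0.9],[0,0,0,0,0,0,-0.9],[0,0,0,0,0,0,-0.9],[0,0,0,0,0,0,-0.9],[0,0,0,0,0,0,-0.9]]])

```text
clock: 38.8
position: [0.4475, -0.1731, 0.0914]
tool_rot: [-2.945, -0.051, -0.418]
force: [-7.8, -2.6, -0.8]
grip_width: 0.0106
finger_force: 61.4
```

```bash
python3 turn.py -0.08 1
```

```text
phi now -0.403 w 0.010605622919215086 F [-7.8 -2.6 -0.8] M [-0.81  1.83  0.11] q [ 0.09  0.59  0.37  2.15 -0.86  0.54 -0.82] [ 0.4475 -0.1731  0.0914]
[-0.01, 0.02, 0.0] [0.32, -0.0, 0.69]
```

move_arm(plan=[[[0,0,0,0,0,0,-0.6],[0,0,0,0,0,0,-0.4],[0,0,0,0,0,0,-0.4],[0,0,0,0,0,0,-0.4],[0,0,-0.2,0,0,0,-0.4],[0,0,-0.4,0,0,0,-0.4],[0,0,-0.6,0,0,0,-0.4],[0,0,-0.7,0,0,0,-0.4],[0,0,-0.7,0,0,0,-0.4],[0,0,-0.7,0,0,0,-0.4]]])

```text
clock: 39.8
position: [0.4397, -0.1837, 0.1577]
tool_rot: [-2.943, -0.052, -0.421]
force: [-0.6, 0.2, 0.6]
grip_width: 0.0259
finger_force: 0.0
```

move_arm(plan=[[[0,0,-0.7,0,0,0,-0.4],[0,0,-0.7,0,0,0,-0.4],[0,0,-0.7,0,0,0,-0.4],[0,0,0,0,0,0,-0.4],[0,0,0,0,0,0,-0.4],[0,0,0,0,0,0,-0.4],[0,0,0,0,0,0,-0.4],[0,0,0,0,0,0,-0.4],[0,0,0,0,0,0,-0.4],[0,0,0,0,0,0,-0.4]]])

```text
clock: 40.8
position: [0.4345, -0.19, 0.1972]
tool_rot: [-2.943, -0.051, -0.421]
force: [0.1, -0.0, 0.4]
grip_width: 0.0258
finger_force: 0.0
```

```bash
python3 look.py w6 |head -1
python3 - <<'E'
from h import *
from kn import *
from workcell import grab_frame
import cv2
o,f=pickle.load(open("w6.pkl","rb"));W=wcam(f,o)
def end(phi,s): return proj(W,stand(V,B+s*(np.cos(phi)*u+np.sin(phi)*np.array([0,1,0]))))[0]
g=end(-.4,.011).round().astype(int);print("pred mark",g)
I=f["color"].astype(int);m=((I.min(2)>150)&(I.max(2)-I.min(2)<25)).astype(np.uint8)
n,l,st,c=cv2.connectedComponentsWithStats(m);K,t,r=W;nw=Q.apply(nn);A=stand(V,B)[0]
def hit(px):
    d=r@np.linalg.solve(K,[*px,1]);P=t+d*(nw@(A-t))/(nw@d);return Q.inv().apply(P-A)
for i in range(1,n):
    if 15<st[i,4]<250 and np.hypot(*(c[i]-g))<40:
        ys,xs=np.where(l==i);vx,vy,x0,y0=cv2.fitLine(np.c_[xs,ys].astype(np.float32),cv2.DIST_L2,0,.01,.01).ravel()
        v=hit((x0+5*vx,y0+5*vy))-hit((x0-5*vx,y0-5*vy));h=hit(c[i]);print(st[i],c[i],"line phi",np.arctan2(v[1],v@u),"radial",h@u,h[1])
# scene change check vs start outside the stand; lever/bottle vs s5
a=grab_frame("scene");f0=pickle.load(open("f0.pkl","rb"))["scene"];s5=pickle.load(open("s5.pkl","rb"))
d5=np.abs(a["color"].astype(int)-s5["color"]).max(2)>40;print("changed vs s5 in lever/neck region",d5[185:285,262:300].sum(),"bottle",d5[210:260,185:262].sum())
d0=np.abs(a["color"].astype(int)-f0["color"]).max(2)>40;print("slender",d0[185:280,330:368].sum(),"tin/gauge",d0[260:320,350:400].sum(),"bowl/labels",d0[150:205,300:400].sum(),"mallet",d0[150:225,105:165].sum())
E
```

```text
40.8 [ 0.43454068 -0.19002687  0.1972123 ] [-2.94278635 -0.05107397 -0.42070332] [-0.03  0.41  0.57  2.09 -0.63  0.77 -1.01]
pred mark [280 214]
[280 207   5  13  49] [282.24489796 212.57142857] line phi -0.40546236485917186 radial 0.01103282829025595 -0.006903128569856057
changed vs s5 in lever/neck region 4 bottle 0
slender 0 tin/gauge 0 bowl/labels 0 mallet 0
```

```bash
python3 -c "
from workcell import job_done
print(job_done())"
```

```text
the job is handed in; nothing more can be done
None
```

I handed the job in at about 41 s: the bottle lies in the cradle with the end stop against its base, the lever is latched down on the neck, and the knob sits at about 0.95 rad, past its detent. The last scene check showed the slender bottle and the other checked loose items on the bench unchanged, but no verdict was returned.

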